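# Cam-clamp a barometer case

### The job

Clamp the walnut barometer case with the neck in the bridge clamp: lay it flat on the clamp's bed with its neck pointing straight out at the front, away from the two stop pins, and its round head pushed home against those pins, under the pad. With the cam lever still up, turn the brass wing nut until the spring pad just meets the head, neither standing clear of it nor pressing in, and only then flip the lever fully down, so that the case is held firmly but not crushed. Let go, and leave everything else on the bench where it stands.

Things in the scene. Friction and masses are not known exactly. Their poses are not given: they have to be found in the camera images.
- clamp: Fixed clamp. Origin on the table under the pad's axis; x points to the back (open front is -x), z up; mm: bed plate x -70..80, y -122..122, top z 14. Grey strap across: 30 wide in x, y -115..115, z 88..104 with lever up; on a post (r 13, top z 134) at y 95 and a stud (r 6) at y -95. Two stop pins r 6, 20 tall at x 36.5, y +/-28: a head of r 40 touching both is centred under the pad.
- bed_centre (a point): Point on the bed's top face (14 mm above the table) on the pad's axis. Axes as the clamp's.
- nut (a joint): Brass wing nut on the vertical screw in mid strap, 0 (pad highest) to 5.8 rad. Clockwise from above is positive and lowers nut, screw and pad together 4 mm per rad. With lever 0 and pad spring free, the pad face is 44 mm - 4 mm x value above the bed, so it meets the 28 mm head at 4.0 rad. Takes 0.15 N m; stays where left. May start too low for the case to slide under.
- nut_grip (a point): Centre of the wing nut on the screw's axis (152 mm above the table at nut 0, lever 0). Turns with the nut: x runs along the wings, z up. The wings are an upright bar 70 long, 16 thick, from 12 below to 16 above this point; under it only the screw of r 6 down to the strap.
- pad (a joint): How far the round spring pad (r 18) is pressed up into the screw, m: 0 free, 0.012 bottomed. Spring 2 N/mm plus 2 N preload. It shows the lock force: flipping the lever from a pad that just touches presses it in about 6 mm (14 N).
- pad_face (a point): Centre of the pad's underside. z up.
- lever (a joint): Cam lever, rad: 0 upright (open), 1.55 lying toward the clamp's front -x (closed); starts at 0 to 0.25. Pivot axis parallel to the clamp's y, at clamp x 0, z 119 mm, lever centred at y -95. Closing lowers strap, screw and nut evenly by 3.87 mm per rad, 6 mm in all. Takes 0.15 to 0.3 N m; stays where left.
- lever_grip (a point): Middle of the lever's flat wooden grip, 95 mm from the pivot along the lever. The grip is 16 thick along the clamp's y, 20 wide, from 60 to 115 mm from the pivot; point z points along the lever to its tip, y is the clamp's y. At 0 its top is 234 mm above the table.
- case: The work: walnut banjo-shaped barometer case, lying flat: round head r 40, 28 thick, and a straight neck 36 wide, 25 thick, along its -x from the head to x -140. Origin at the underside of the head's centre, z up. 130 to 250 g, mostly in the head. Loose on the table, clear room for fingers beside the neck at x about -85.
- neck_end (a point): On the case's neck near its end: case-frame x -130, y 0, z 12.5 mm.
- lamp: Bystander: brass binnacle lamp, r 38, 150 tall, origin at its foot.
- jar: Bystander: glass jar with lid, r 30, 85 tall, origin at its foot.
- round_case: Bystander: round walnut barometer case without neck, brass bezel, r 45, 37 tall, origin at its underside.
- dial: Bystander: chipped porcelain compass dial, r 50, 9 thick, origin at its underside.
- dividers: Bystander: steel dividers lying along x, 160 long, 80 wide, 10 thick.
- prism: Bystander: triangular glass prism 90 long along x, 42 wide, 36 high.
- screwdriver: Bystander: screwdriver lying along its x, about 200 long.
Not all that is in view belongs to the job. Leave any purple look-alike of the case alone.

How it is judged (in metres and radians):
On the way:
1. with the lever still up (below 0.4 rad) the case lies home on the bed and the pad just meets its head (gap under 2.5 mm, spring pressed in under 3 mm) (horizontal distance between case and bed_centre below 0.01 m and z of case in the frame of bed_centre between -0.004 and 0.004 m and angle between case's own z axis and vertical below 0.08 rad and x of neck_end in the frame of clamp below -0.1 m and y of neck_end in the frame of clamp between -0.04 and 0.04 m and value of joint lever below 0.4 rad and z of pad_face in the frame of case below 0.0305 m and value of joint pad below 0.003 m), for 0.2 s.
At the end, for the whole second after the job is handed in: Case flat on the bed (4 mm, 0.08 rad), head centre within 10 mm of the pad axis, neck end over 100 mm in front of the axis and within 40 mm of the clamp's centre line, lever past 1.45 rad, pad spring pressed in 2.8 to 9.5 mm, case at rest (horizontal distance between case and bed_centre below 0.01 m and z of case in the frame of bed_centre between -0.004 and 0.004 m and angle between case's own z axis and vertical below 0.08 rad and x of neck_end in the frame of clamp below -0.1 m and y of neck_end in the frame of clamp between -0.04 and 0.04 m and value of joint lever above 1.45 rad and value of joint pad between 0.0028 and 0.0095 m and linear speed of case below 0.01 m/s); the robot touches nothing.
It fails at once if the pad is pressed in more than 10.5 mm (case crushed) (value of joint pad above 0.0105 m).
It fails at once if a bystander is moved more than 40 mm (distance of any of lamp, jar, round_case, dial, dividers, prism, screwdriver from where it was at the start of the episode above 0.04 m).
It also fails if it takes over 72 s, if anything falls off the work surface, if the arm or the gripper's body presses on something with over 40 N, if the wrist force passes 120 N, or if a joint passes its speed limit or range.

### The arm

A 6-joint arm with a two-finger parallel gripper is mounted at the origin on the work surface. World frame = base frame: x ahead of the robot, y to its left, z up, the work surface at z = 0. Lengths are in mm, angles in degrees, forces in N, time in s.
With the tool pointing down it reaches from about 350 to 875 mm from the base axis. Payload 4.2 kg.
Tool frame: the origin (TCP) lies midway between the tips of the shut fingers; the grasp point (between the pads) lies arm.tcp_to_grasp behind it (arm.tcp_to_grasp is the distance from the TCP to the grasp point, in mm); y points along the fingers, x is the direction in which the jaws open and shut, and the axes are right-handed (so a half turn about y gives the same grasp; the last joint's range is limited). The gripper opens to 85 mm and grips with 20 to 120 N. Pads are 22 mm wide; open, the fingers measure 114 mm over their backs; the gripper's body (76 mm by 85 mm) begins 54 mm behind the grasp point. The pads swing forward as they close: fully open they stand 13 mm farther back than shut.
Start: joints at [-52.678, 22.042, 0.453, 0, -68.411, -14.817], TCP at [239.249, -577.373, 231.312] pointing down, gripper open.
Joint ranges: [-179.83, 179.83], [-69.29, 118.12], [-61.27, 80.66], [-181.25, 117.63], [-171.15, -9.14], [-177.46, 177.46]. Speed limits (degrees/s): [159.86, 159.86, 180, 180, 180, 180].

### API

Orientations are given as a 3x3 rotation matrix whose columns are the frame's x, y, z axes.
In Python, from station import monitor, eyes, arm gives the robot as it stands.
- The arm moves only by the shell command python3 -m crank 'ROWS' [FORCE]. ROWS is JSON, one flat list of numbers, 7 for each row, row after row: the finger opening in cm, from 0 to 8.54, then the shift along the tool's x, y, z in cm, then the turn, a rotation vector about the tool's x, y, z in rad. A call has 1 to 8 rows; each row shifts and turns the commanded pose from where the row before left it, along the tool's axes as they then stand; what a row does not reach is not made up. A row lasts 1/10 s, in which the tool goes at most 50 mm and 8.59 degrees, less where a joint would pass 70% of its speed; a pose out of reach is approached as far as the arm can. A call with a gripper value outside its range is refused whole. The fingers move at their own pace and stop on an object; FORCE is the grip in N (left out, the last holds). Time passes only in rows, so rows that do not move let the fingers close. It gives the time, the measured TCP pose, the force and the opening at its end, in the units of the state.
- monitor.read_state(): the state, without advancing time (a new reading comes with each control period).
- eyes.camera(name): name is "side" or "top"; returns the picture (384x512x3 uint8, blue, green, red); there is no depth.
- eyes.get_calibration(name): a dict with "fovy" (degrees; the focal length in pixels is half the picture's height over the tangent of half this angle, whatever the lens; pixels are square), "cx", "cy" (the principal point, pixels), "extrinsics" (4x4, takes a point from camera to world coordinates). Camera axes: x right, y up, looking along -z (the intrinsics and any distortion apply to the point x, -y, -z); pixel columns grow to the right and rows downward; lengths in mm; the calibration is good to about 2 mm. A picture is of the moment at which its call begins. get_calibration takes no time and is no camera call.
- arm.job_done(): hands the job in, once; it reports no verdict.
The state is a dict: "time_s": time; "q": joint angles; "joint_velocities": joint speeds; "joint_torque": joint torques, N m; "eef_pos": TCP position; "orientation": TCP orientation; "wrist_force": force on the tool from outside, world axes, zero at the start; "wrist_torque": the same for the moment, N m; "width": finger opening in mm.
Only numpy, scipy, OpenCV 4.12 (cv2) and the standard library are available. Lean on these libraries where they do the work, as an engineer would, in place of code of your own. Each camera call takes 0.05 s, during which the arm holds its last target.

## Working session

There is one attempt and no reset: what is moved stays moved. The work goes in short steps, Python scripts to look and compute and a shell command to move; the robot and the scene stay as the last step left them, time stands still between calls to the robot, and variables do not carry over. Pictures are saved under pics/ and viewed, and the job is handed in when it is done.

```bash
ls; mkdir -p pics
python3 - <<'E'
from station import monitor, eyes, arm
import cv2
print(monitor.read_state()); print(arm.tcp_to_grasp)
for n in("side","top"):
    print(n,eyes.get_calibration(n)); cv2.imwrite(f"pics/{n}0.png",eyes.camera(n))
E
```

```text
pics
{'time_s': 0.0, 'q': array([-5.26788105e+01,  2.20892969e+01,  3.79424937e-01, -2.86352123e-02,
       -6.84103511e+01, -1.48170604e+01]), 'joint_velocities': array([ 0.03470484,  0.10728378, -0.05975491, -0.00576759,  0.03588666,
       -0.04602545]), 'joint_torque': array([-5.99032546e-06, -3.92287624e+01,  1.88404244e+01,  4.18621302e+00,
       -4.56668698e-03, -3.53432441e-06]), 'eef_pos': array([ 239.01672286, -576.85896125,  230.23549896]), 'orientation': array([[-3.82578693e-01, -9.02563164e-04, -9.23922469e-01],
       [ 9.23920415e-01,  1.95037524e-03, -3.82579747e-01],
       [ 2.14729790e-03, -9.99997691e-01,  8.77245217e-05]]), 'wrist_force': array([-5.94903632e-01, -3.24841273e-04, -2.96700149e-01]), 'wrist_torque': array([0.02036055, 0.01014817, 0.01693342]), 'width': 85.48781546380728}
18.700000000000003
side {'fovy': 48.85346268571867, 'cx': 257.22285499468103, 'cy': 195.43342835437323, 'extrinsics': array([[-8.96879420e-01,  2.55034114e-01, -3.61337662e-01,
        -6.58533360e+01],
       [-4.42035085e-01, -5.43811850e-01,  7.13353808e-01,
         1.06209837e+03],
       [-1.45701461e-02,  7.99516274e-01,  6.00467683e-01,
         1.09221594e+03],
       [ 0.00000000e+00,  0.00000000e+00,  0.00000000e+00,
         1.00000000e+00]])}
top {'fovy': 42.630798681282954, 'cx': 256.2937219230653, 'cy': 189.65083525472485, 'extrinsics': array([[-1.75305155e-02,  9.85382253e-01, -1.69453522e-01,
         2.36428475e+02],
       [-9.99845331e-01, -1.75163801e-02,  1.57845037e-03,
        -4.22501183e+01],
       [-1.41283530e-03,  1.69454984e-01,  9.85536916e-01,
         1.73054264e+03],
       [ 0.00000000e+00,  0.00000000e+00,  0.00000000e+00,
         1.00000000e+00]])}
```

View pics/side0.png

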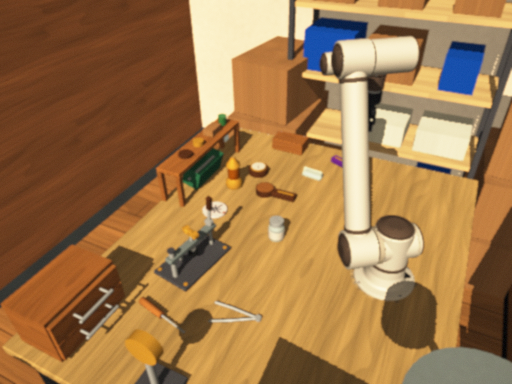

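View pics/top0.png

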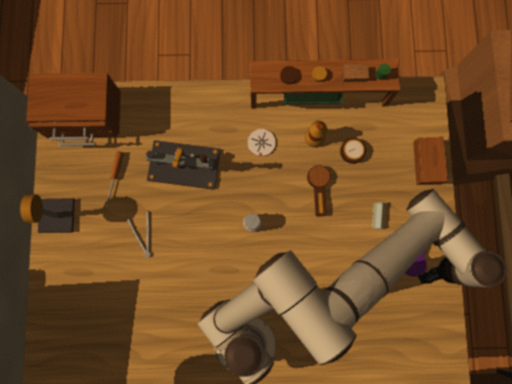

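```bash
cat > h.py <<'E'
from station import monitor, eyes, arm
import cv2, numpy as np
def K(n):
    c=eyes.get_calibration(n); f=192/np.tan(np.radians(c['fovy']/2)); return f,c['cx'],c['cy'],np.array(c['extrinsics'])
def proj(n,p):
    f,cx,cy,T=K(n); q=T[:3,:3].T@(np.array(p,float)-T[:3,3]); return np.array([cx+f*q[0]/-q[2],cy-f*q[1]/-q[2]])
def ray(n,u,v):
    f,cx,cy,T=K(n); d=T[:3,:3]@np.array([(u-cx)/f,-(v-cy)/f,-1]); return T[:3,3],d
def plane(n,u,v,z):
    o,d=ray(n,u,v); return o+d*(z-o[2])/d[2]
def two(uv1,uv2):
    o1,d1=ray("top",*uv1); o2,d2=ray("side",*uv2)
    s=np.linalg.lstsq(np.stack([d1,-d2],1),o2-o1,rcond=None)[0]
    a,b=o1+s[0]*d1,o2+s[1]*d2; return (a+b)/2,np.linalg.norm(a-b)
def crop(im,x0,y0,x1,y1,k,name):
    cv2.imwrite("pics/"+name,cv2.resize(im[y0:y1,x0:x1],None,fx=k,fy=k,interpolation=cv2.INTER_CUBIC))
E
python3 - <<'E'
from h import *
t=cv2.imread("pics/top0.png"); s=cv2.imread("pics/side0.png")
crop(t,140,130,240,200,7,"tc.png"); crop(s,145,180,245,300,5,"sc.png"); crop(t,240,120,400,230,5,"tcase.png")
print(proj("top",[0,0,0]),proj("side",[0,0,0]))
for u,v,z in[(319,178,28),(320,213,25),(184,165,14),(252,222,85)]:print(u,v,plane("top",u,v,z))
E
```

```text
[245.75921623 345.3499265 ] [382.61746642 277.45449258]
319 178 [ 566.89549784 -266.68007103   28.        ]
320 213 [ 443.10972305 -265.69701949   25.        ]
184 165 [625.47021145 211.5669281   14.        ]
252 222 [409.50080296 -28.55019886  85.        ]
```

View pics/tc.png

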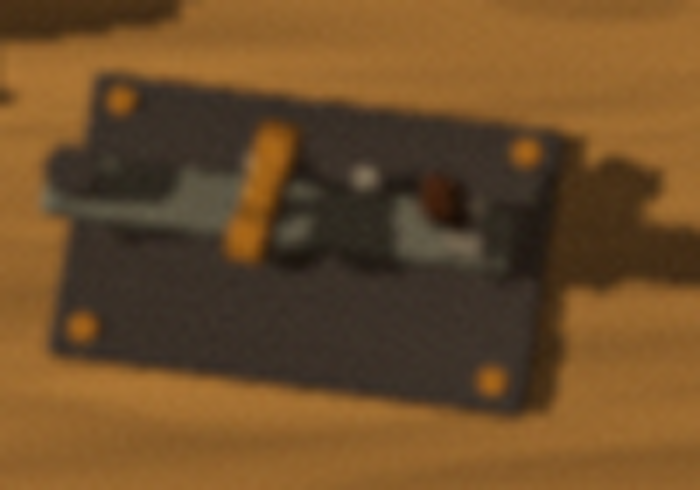

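View pics/sc.png

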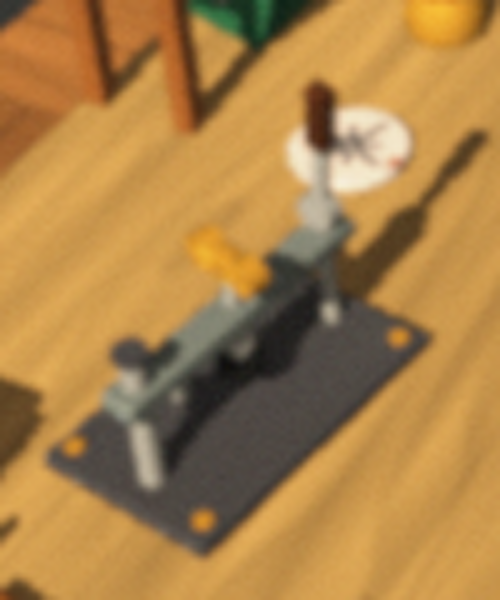

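View pics/tcase.png

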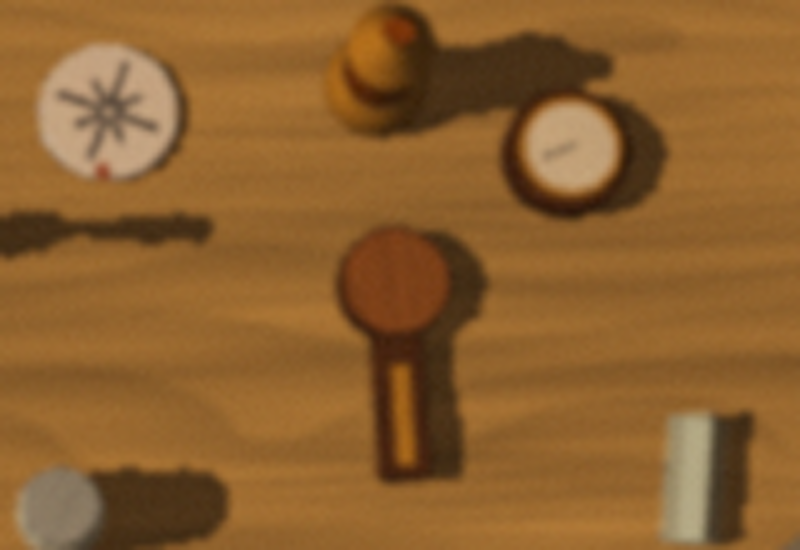

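Run:
```python
from h import *
t=cv2.imread("pics/top0.png"); s=cv2.imread("pics/side0.png")
# clamp screws
P=[plane("top",140+x/7-.43,130+y/7-.43,15) for x,y in[(120,100),(526,153),(82,327),(491,381)]]
P=np.array(P)[:,:2];print(P.round(1))
ey=(P[0]-P[1]+P[2]-P[3]);ey/=np.linalg.norm(ey); ex=np.array([ey[1],-ey[0]])
print("yaw from y",np.degrees(np.arctan2(ex[1],ex[0])), "from x",np.degrees(np.arctan2(*((P[0]+P[1]-P[2]-P[3])[::-1]))))
print("centre",P.mean(0),"origin",P.mean(0)-5*ex, [np.round([(p-P.mean(0))@ex,(p-P.mean(0))@ey],1) for p in P])
# side
S=np.array([plane("side",145+x/5-.4,180+y/5-.4,15) for x,y in[(75,446),(203,520),(398,337)]])[:,:2];print("side",S.round(1))
# case
hsv=cv2.cvtColor(t,cv2.COLOR_BGR2HSV)
print(hsv[178,319],hsv[150,319],hsv[205,316],hsv[190,335],hsv[205,320], hsv[190,300])
```

```text
[[704.8 310.1]
 [673.1 101.6]
 [586.2 327.4]
 [554.7 119.8]]
yaw from y -8.65125169437412 from x -8.497534725413724
centre [629.71471955 214.740566  ] origin [624.77160843 215.49266468] [array([ 59.9, 105.6]), array([  59.9, -105.3]), array([-59.9, 104.9]), array([ -59.9, -105.2])]
side [[701.5 305.4]
 [583.5 323.1]
 [552.9 115.3]]
[ 12 206 124] [ 16 175 156] [ 11 189  70] [ 16 178 139] [ 16 212 160] [ 16 175 140]
```

Run:
```python
from h import *
t=cv2.imread("pics/top0.png"); s=cv2.imread("pics/side0.png")
print([proj("side",[567,-266,28]),proj("side",[443,-265,25])])
crop(s,245,170,310,215,12,"scase.png")
b=cv2.resize(t[155:225,295:345],None,fx=8,fy=8,interpolation=cv2.INTER_CUBIC)
hsv=cv2.cvtColor(b,cv2.COLOR_BGR2HSV); m=((hsv[...,0]<14)&(hsv[...,1]>150)&(hsv[...,2]>95)).astype('u1')*255
m=cv2.morphologyEx(m,cv2.MORPH_OPEN,np.ones((15,15)))
c=max(cv2.findContours(m,0,1)[0],key=cv2.contourArea);(x,y),r=cv2.minEnclosingCircle(c);M=cv2.moments(c)
print(x,y,r,M['m10']/M['m00'],M['m01']/M['m00'],np.sqrt(M['m00']/np.pi))
cx,cy=M['m10']/M['m00'],M['m01']/M['m00']
H=plane("top",295+cx/8-.44,155+cy/8-.44,28);print("head",H)
# yellow inlay
m=((hsv[...,0]>14)&(hsv[...,1]>200)&(hsv[...,2]>140)).astype('u1')*255
for c in cv2.findContours(m,0,1)[0]:
    if cv2.contourArea(c)>1500:
        M=cv2.moments(c);r=cv2.minAreaRect(c);print(r)
        bp=cv2.boxPoints(r);bp=bp[bp[:,1].argsort()]
        q=[plane("top",295+u/8-.44,155+v/8-.44,25) for u,v in((bp[0]+bp[1])/2,(bp[2]+bp[3])/2)];print(q)
cv2.imwrite("pics/m.png",b)
```

```text
[array([265.36938653, 187.799711  ]), array([292.01610905, 195.86054435])]
190.0751953125 168.25164794921875 87.13217163085938 192.37490223409608 167.33522282882254 82.76970777639991
head [ 575.98334471 -265.64842912   28.        ]
((204.88790893554688, 383.5413513183594), (151.39805603027344, 22.570161819458008), 86.1345443725586)
[array([ 513.57868432, -266.8388699 ,   25.        ]), array([ 446.7677959 , -268.66468103,   25.        ])]
```

View pics/scase.png

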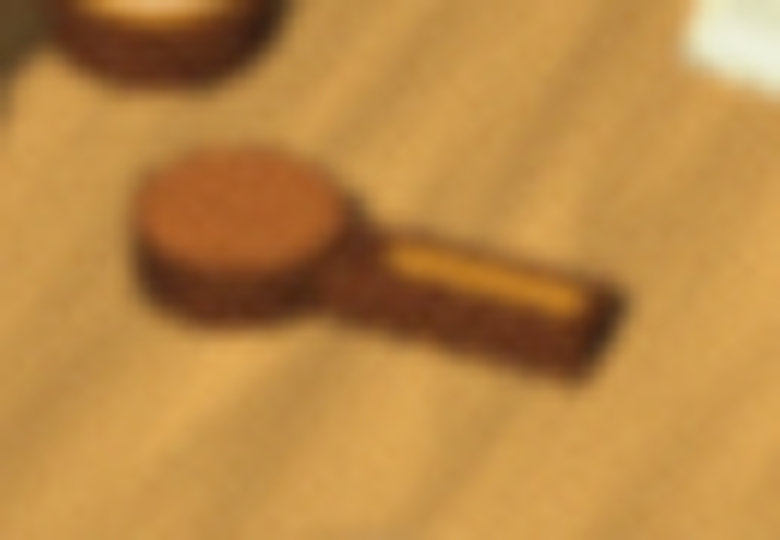

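View pics/m.png

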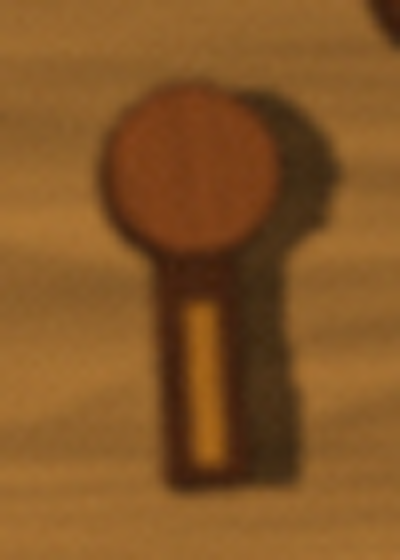

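Run:
```python
from h import *
print(plane("side",245+240/12-.45,170+207/12-.45,28))
print(plane("side",245+397/12-.45,170+256/12-.45,25),plane("side",245+580/12-.45,170+302/12-.45,25))
# nut & lever
print("nut two",two((140+263/7-.43,130+195/7-.43),(145+229/5-.4,180+260/5-.4)))
print("lever tip",two((140+440/7-.43,130+198/7-.43),(145+320/5-.4,180+95/5-.4)))
print([plane("top",140+x/7-.43,130+y/7-.43,155) for x,y in[(280,130),(246,252)]])
```

```text
[ 573.34218817 -271.1427808    28.        ]
[ 511.8739705  -271.63744456   25.        ] [ 442.76437794 -273.94414521   25.        ]
nut two (array([620.00841879, 214.2125716 , 145.14615232]), np.float64(3.7855785663822474))
lever tip (array([597.06821419, 121.55995678, 228.13901193]), np.float64(3.707674593138944))
[array([650.68724967, 205.74563451, 155.        ]), array([592.14444036, 221.14180119, 155.        ])]
```

```bash
cat >> h.py <<'E'
def go(p,ang=None):
    "remaining yaw rad about tool y, then shift in tool axes cm (after the yaw)"
    s=monitor.read_state(); R=s['orientation']; e=s['eef_pos']
    a=np.degrees(np.arctan2(R[1,0],R[0,0])); d=0
    if ang is not None: d=(ang-a+180)%360-180
    t=np.radians(a+d); X=np.array([np.cos(t),np.sin(t),0]);Y=np.array([0,0,-1]);Z=np.cross(X,Y)
    D=np.array(p)-e
    print("t %.2f"%s['time_s'],"eef",e.round(1),"ang %.1f tilt %.2f"%(a,np.degrees(np.arccos(min(1,-R[2,1])))),"w %.1f"%s['width'],"q",s['q'].round(0),"F",s['wrist_force'].round(1),"T",s['wrist_torque'].round(2))
    print("  yaw rad %.3f  shift cm x %.2f y %.2f z %.2f"%(-np.radians(d),D@X/10,D@Y/10,D@Z/10))
E
python3 -c "
from h import *
go([623,213,300],75.3)"
```

```text
t 0.10 eef [ 239.1 -576.9  230.3] ang 112.5 tilt 0.11 w 85.1 q [-53.  22.   0.  -0. -68. -15.] F [-0.  -0.4 -0.9] T [ 0.   -0.06 -0.03]
  yaw rad 0.649  shift cm x 86.15 y -6.97 z -17.09
```

```bash
python3 -m crank '[8.5,0,-3.5,0,0,0.13,0, 8.5,0,-3.5,0,0,0.13,0, 8.5,0,0,0,0,0.13,0, 8.5,0,0,0,0,0.13,0, 8.5,0,0,0,0,0.13,0]'; python3 -c "
from h import *
go([623,213,300],75.3)"
```

```text
time_s: 0.6
eef_pos: [239.2, -577.1, 301.0]
orientation: [[0.26, -0.0, -0.966], [0.966, 0.001, 0.26], [0.001, -1.0, 0.0]]
wrist_force: [-0.4, 0.5, -0.0]
width: 85.1
t 0.60 eef [ 239.2 -577.1  301. ] ang 75.0 tilt 0.05 w 85.1 q [-53.  20.   7.  -0. -77. -52.] F [-0.4  0.5 -0. ] T [ 0.02 -0.01  0.02]
  yaw rad -0.006  shift cm x 86.16 y 0.10 z -17.07
```

```bash
python3 -m crank '[8.5,4.78,0,-0.95,0,0,0, 8.5,4.78,0,-0.95,0,0,0, 8.5,4.78,0,-0.95,0,0,0, 8.5,4.78,0,-0.95,0,0,0, 8.5,4.78,0,-0.95,0,0,0, 8.5,4.78,0,-0.95,0,0,0, 8.5,4.78,0,-0.95,0,0,0, 8.5,4.78,0,-0.95,0,0,0]'; python3 -m crank '[8.5,4.78,0,-0.95,0,0,0, 8.5,4.78,0,-0.95,0,0,0, 8.5,4.78,0,-0.95,0,0,0, 8.5,4.78,0,-0.95,0,0,0, 8.5,4.78,0,-0.95,0,0,0, 8.5,4.78,0,-0.95,0,0,0, 8.5,4.78,0,-0.95,0,0,0, 8.5,4.78,0,-0.95,0,0,0]';python3 -c "
from h import *
go([623,213,240],75.3)
cv2.imwrite('pics/s1.png',eyes.camera('side'));cv2.imwrite('pics/t1.png',eyes.camera('top'))"
```

```text
time_s: 1.4
eef_pos: [410.2, -224.9, 301.2]
orientation: [[0.255, -0.0, -0.967], [0.967, 0.0, 0.255], [0.0, -1.0, 0.0]]
wrist_force: [0.8, 0.2, 0.4]
width: 85.1
time_s: 2.2
eef_pos: [581.0, 125.6, 300.9]
orientation: [[0.254, -0.001, -0.967], [0.967, -0.0, 0.254], [-0.0, -1.0, 0.001]]
wrist_force: [0.7, -1.4, -0.2]
width: 84.7
t 2.20 eef [581.  125.6 300.9] ang 75.3 tilt 0.05 w 84.7 q [  28.   17.    3.   -0.  -76. -132.] F [ 0.7 -1.4 -0.2] T [-0.1  -0.11 -0.02]
  yaw rad -0.000  shift cm x 9.52 y 6.09 z -1.84
```

View pics/s1.png

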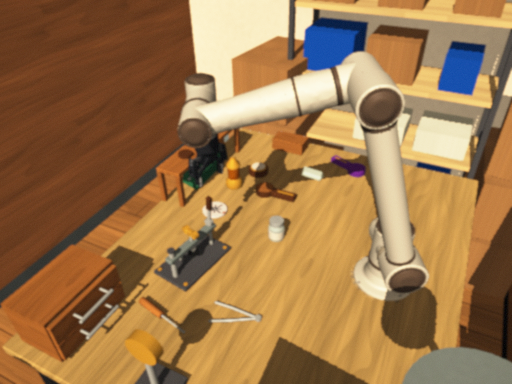

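View pics/t1.png

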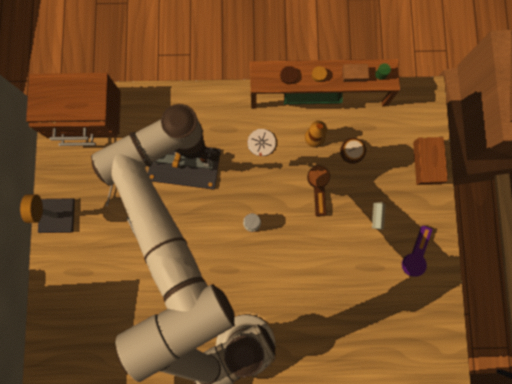

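```bash
python3 -m crank '[8.5,4.76,0,-0.92,0,0,0, 8.5,4.76,0,-0.92,0,0,0, 8.5,0,4.5,0,0,0,0, 8.5,0,4.5,0,0,0,0, 8.5,0,0,0,0,0,0]';python3 -c "
from h import *
go([623,213,200],75.3)
s=eyes.camera('side');crop(s,145,130,265,300,4,'s2.png');t=eyes.camera('top');crop(t,140,130,240,200,6,'t2.png')
print(proj('side',[623,213,210]),proj('top',[623,213,210]))"
```

```text
time_s: 2.8
eef_pos: [618.4, 209.3, 203.0]
orientation: [[0.255, -0.016, -0.967], [0.967, -0.007, 0.255], [-0.01, -1.0, 0.013]]
wrist_force: [0.4, 0.5, -0.3]
width: 85.0
t 2.80 eef [618.4 209.3 203. ] ang 75.2 tilt 0.97 w 85.0 q [  33.   26.    3.   -0.  -68. -138.] F [ 0.4  0.5 -0.3] T [-0.03  0.05  0.01]
  yaw rad -0.002  shift cm x 0.48 y 0.30 z -0.35
[187.10049791 216.17246969] [174.52535613 152.27021849]
```

View pics/s2.png

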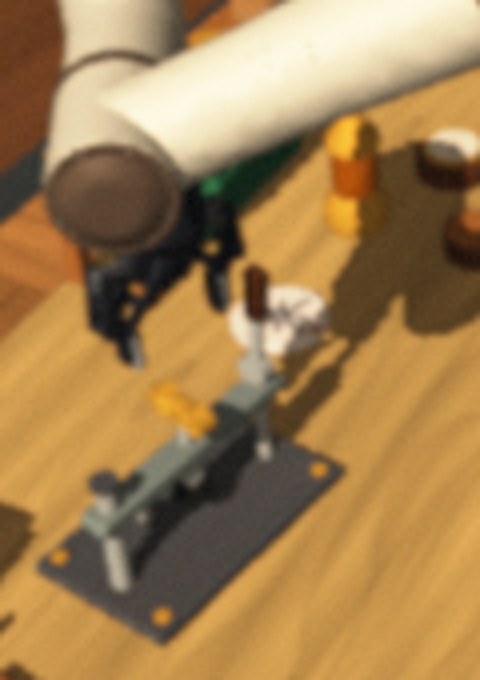

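View pics/t2.png

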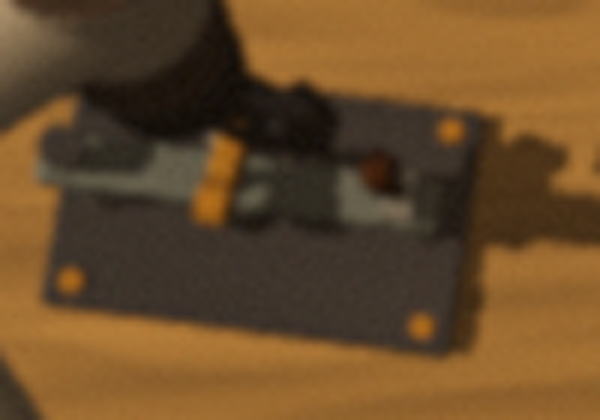

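```bash
python3 -m crank '[8.5,0,0,0,0,0,0]'; python3 -c "
from h import *
go([623,213,200],75.3)
f=lambda p:(proj('side',p)-[145,130])*4
for z in(203,210,216): print(f([618.4-.254*42,209.3-.967*42,z]),f([618.4+.254*42,209.3+.967*42,z]))
"
```

```text
time_s: 3.0
eef_pos: [624.4, 211.1, 214.7]
orientation: [[0.254, 0.005, -0.967], [0.967, 0.002, 0.254], [0.003, -1.0, -0.005]]
wrist_force: [-0.1, -0.4, 0.8]
width: 84.9
t 3.00 eef [624.4 211.1 214.7] ang 75.3 tilt 0.32 w 84.9 q [  33.   26.    4.    0.  -68. -138.] F [-0.1 -0.4  0.8] T [ 0.04 -0.01  0.03]
  yaw rad -0.001  shift cm x 0.14 y 1.47 z 0.19
[214.31328997 325.45213796] [137.46293923 375.79846469]
[213.49195263 318.93241461] [136.37378988 369.19353617]
[212.78404295 313.31307276] [135.43486153 363.49959289]
```

Run:
```python
from h import *
for z in (135,139,143,147,151,155,159): print(z,((proj("side",[622,211,z])-[145,180]+.4)*5).round(1))
for z in (139,147,155,163): print(z,((proj("top",[624.8,215.5,z])-[140,130]+.43)*7).round(1))
s=cv2.imread("pics/side0.png"); b=cv2.resize(s[220:245,175:205],None,fx=20,fy=20,interpolation=cv2.INTER_CUBIC)
h=cv2.cvtColor(b,cv2.COLOR_BGR2HSV); m=((h[...,1]>165)&(h[...,2]>120)).astype('u1')*255
for c in cv2.findContours(m,0,1)[0]:
    if cv2.contourArea(c)>2000: 
        r=cv2.minAreaRect(c); M=cv2.moments(c); print(r, 175+M['m10']/M['m00']/20-.475,220+M['m01']/M['m00']/20-.475, cv2.boxPoints(r)/20+[175,220])
cv2.imwrite("pics/nb.png",b)
```

```text
135 [228.  266.9]
139 [227.4 262.5]
143 [226.7 258. ]
147 [226.1 253.6]
151 [225.4 249.1]
155 [224.8 244.7]
159 [224.1 240.2]
139 [264.2 191.9]
147 [261.5 187.9]
155 [258.7 183.9]
163 [256.  179.8]
((296.9565124511719, 237.2198028564453), (387.23577880859375, 213.38162231445312), 37.76307678222656) 189.33449709641866 231.1505704344679 [[178.92773509 230.14965248]
 [185.46145725 221.71521187]
 [200.76791763 233.57232857]
 [194.23419571 242.00676918]]
```

View pics/nb.png

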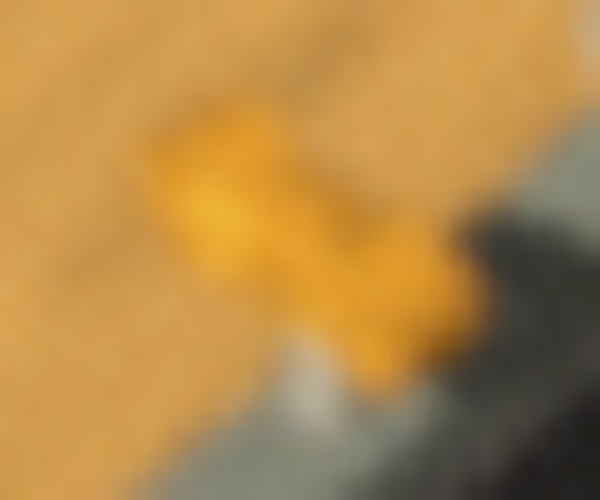

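```bash
python3 -m crank '[8.5,0,1.5,0,0,0,0, 8.5,0,2.5,0,0,0,0, 8.5,0,2.5,0,0,0,0, 8.5,0,1.2,0,0,0,0, 8.5,0,0.5,0,0,0,0,8.5,0,0,0,0,0,0,8.5,0,0,0,0,0,0]'; python3 -c "
from h import *
go([623,213,126],75.3)
"
```

```text
time_s: 3.7
eef_pos: [623.8, 211.4, 131.2]
orientation: [[0.254, 0.003, -0.967], [0.967, 0.001, 0.254], [0.002, -1.0, -0.003]]
wrist_force: [0.6, -0.2, -0.5]
width: 85.3
t 3.70 eef [623.8 211.4 131.2] ang 75.3 tilt 0.18 w 85.3 q [  33.   30.   -2.    0.  -58. -138.] F [ 0.6 -0.2 -0.5] T [-0.   -0.    0.03]
  yaw rad -0.000  shift cm x 0.13 y 0.52 z 0.12
```

```bash
python3 -m crank '[8.5,0,0.5,0,0,0,0,8.5,0,0,0,0,0,0]'; python3 -c "
from h import *
go([623,213,126],75.3)
s=eyes.camera('side');crop(s,145,130,265,300,4,'s3.png');t=eyes.camera('top');crop(t,140,130,240,200,6,'t3.png')
"
```

```text
time_s: 3.9
eef_pos: [622.7, 211.0, 124.4]
orientation: [[0.254, -0.0, -0.967], [0.967, 0.0, 0.254], [0.0, -1.0, 0.0]]
wrist_force: [-1.3, -0.9, -0.1]
width: 85.2
t 3.90 eef [622.7 211.  124.4] ang 75.3 tilt 0.01 w 85.2 q [  33.   30.   -3.   -0.  -57. -138.] F [-1.3 -0.9 -0.1] T [ 0.    0.03 -0.01]
  yaw rad -0.001  shift cm x 0.20 y -0.16 z 0.02
```

View pics/s3.png

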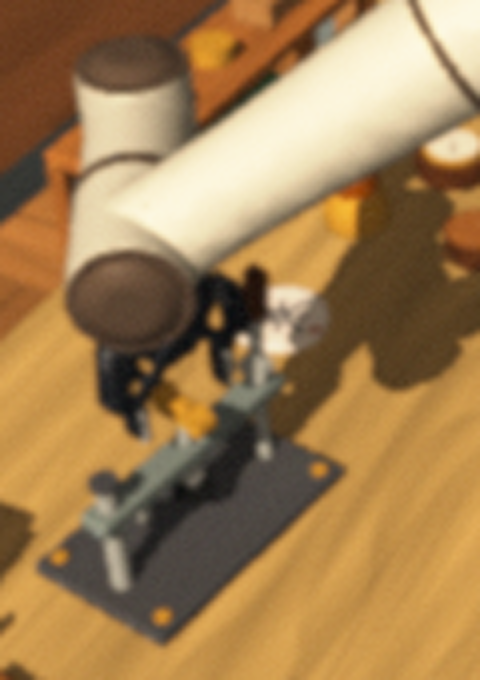

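View pics/t3.png

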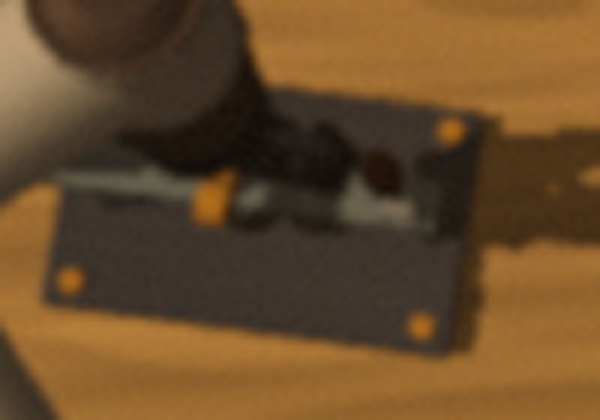

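```bash
python3 -m crank '[1.2,0.1,0,0,0,0,0,1.2,0,0,0,0,0,0,1.2,0,0,0,0,0,0,1.2,0,0,0,0,0,0,1.2,0,0,0,0,0,0,1.2,0,0,0,0,0,0]' 45; python3 -c "
from h import *
go([623,213,126],75.3)
"
```

```text
time_s: 4.6
eef_pos: [623.5, 213.4, 124.7]
orientation: [[0.254, 0.002, -0.967], [0.967, 0.002, 0.254], [0.003, -1.0, -0.001]]
wrist_force: [-0.1, 4.8, 0.5]
width: 15.1
t 4.60 eef [623.5 213.4 124.7] ang 75.3 tilt 0.17 w 15.1 q [  33.   30.   -2.   -0.  -57. -138.] F [-0.1  4.8  0.5] T [ 1.17  0.02 -0.11]
  yaw rad -0.001  shift cm x -0.05 y -0.13 z 0.04
```

```bash
python3 -m crank '[1.2,0.1,0,0,0,0,0,1.2,0,-0.02,0,0,-0.1,0,1.2,0,-0.05,0,0,-0.14,0,1.2,0,-0.05,0,0,-0.14,0,1.2,0,-0.05,0,0,-0.14,0,1.2,0,-0.05,0,0,-0.14,0]'; python3 -c "
from h import *
go([623,213,126],75.3)
"
```

```text
time_s: 5.2
eef_pos: [623.6, 214.6, 127.3]
orientation: [[-0.397, 0.002, -0.918], [0.918, 0.003, -0.397], [0.002, -1.0, -0.003]]
wrist_force: [-2.1, 6.4, 2.6]
width: 15.4
t 5.20 eef [623.6 214.6 127.3] ang 113.4 tilt 0.18 w 15.4 q [  33.   30.   -2.   -0.  -58. -100.] F [-2.1  6.4  2.6] T [ 1.77  0.64 -0.27]
  yaw rad 0.665  shift cm x -0.17 y 0.13 z 0.02
```

```bash
python3 -m crank '[1.2,0.1,-0.05,0,0,-0.14,0,1.2,0,-0.05,0,0,-0.14,0,1.2,0,-0.05,0,0,-0.14,0,1.2,0,-0.05,0,0,-0.14,0,1.2,0,-0.05,0,0,-0.14,0]'; python3 -c "
from h import *
go([623,213,126],75.3)
"; python3 -m crank '[1.2,0,-0.05,0,0,-0.14,0,1.2,0,-0.05,0,0,-0.14,0,1.2,0,-0.05,0,0,-0.14,0,1.2,0,-0.05,0,0,-0.14,0,1.2,0,0,0,0,0,0]'; python3 -c "
from h import *
go([623,213,126],75.3)
"
```

```text
time_s: 5.7
eef_pos: [622.8, 215.5, 130.1]
orientation: [[-0.895, 0.001, -0.446], [0.446, 0.003, -0.895], [0.0, -1.0, -0.003]]
wrist_force: [-3.4, 7.3, 5.3]
width: 15.2
t 5.70 eef [622.8 215.5 130.1] ang 153.5 tilt 0.15 w 15.2 q [ 33.  30.  -2.  -0. -58. -59.] F [-3.4  7.3  5.3] T [ 1.88  1.07 -0.17]
  yaw rad 1.365  shift cm x -0.24 y 0.41 z -0.09
time_s: 6.2
eef_pos: [621.8, 215.6, 132.3]
orientation: [[-0.995, -0.001, 0.095], [-0.095, 0.002, -0.995], [0.001, -1.0, -0.002]]
wrist_force: [-7.0, 7.4, 6.9]
width: 15.2
t 6.20 eef [621.8 215.6 132.3] ang -174.5 tilt 0.12 w 15.2 q [ 33.  30.  -2.  -0. -58. -28.] F [-7.   7.4  6.9] T [1.93 1.81 0.07]
  yaw rad 1.923  shift cm x -0.22 y 0.63 z -0.18
```

```bash
python3 -m crank '[8.5,0,0,0,0,0,0,8.5,0,0,0,0,0,0,8.5,0,0,0,0,0,0,8.5,0,0,0,0,0,0,8.5,0,-2,0,0,0,0,8.5,0,-4,0,0,0,0,8.5,0,-4.8,0,0,0,0,8.5,0,-4,0,0,0,0]'; python3 -c "
from h import *
go([574.7-90,-268.4-2.2,180],91.4)
"
```

```text
time_s: 7.0
eef_pos: [623.3, 213.3, 281.5]
orientation: [[-0.996, 0.001, 0.092], [-0.092, -0.0, -0.996], [-0.001, -1.0, 0.0]]
wrist_force: [0.7, 0.6, 0.7]
width: 84.9
t 7.00 eef [623.3 213.3 281.5] ang -174.7 tilt 0.08 w 84.9 q [ 33.  24.  10.   0. -76. -28.] F [0.7 0.6 0.7] T [ 0.06 -0.11 -0.01]
  yaw rad 1.638  shift cm x -48.04 y 10.15 z 15.04
```

```bash
python3 -m crank '[8.5,0,0,0,0,0.148,0,8.5,0,0,0,0,0.149,0,8.5,0,0,0,0,0.149,0,8.5,0,0,0,0,0.149,0,8.5,0,0,0,0,0.149,0,8.5,0,0,0,0,0.149,0,8.5,0,0,0,0,0.149,0,8.5,0,0,0,0,0.149,0]';python3 -m crank '[8.5,0,0,0,0,0.149,0,8.5,0,0,0,0,0.149,0,8.5,0,0,0,0,0.149,0]'; python3 -c "
from h import *
go([574.7-90,-268.4-2.2,180],91.4)
"
```

```text
time_s: 7.8
eef_pos: [623.0, 213.4, 278.7]
orientation: [[-0.449, -0.001, -0.894], [0.894, -0.001, -0.449], [-0.0, -1.0, 0.001]]
wrist_force: [0.5, -0.3, -0.3]
width: 84.8
time_s: 8.1
eef_pos: [623.0, 213.4, 278.7]
orientation: [[-0.018, -0.001, -1.0], [1.0, -0.001, -0.018], [-0.001, -1.0, 0.001]]
wrist_force: [-0.4, -0.4, 0.7]
width: 85.1
t 8.10 eef [623.  213.4 278.7] ang 91.0 tilt 0.04 w 85.1 q [  33.   24.   10.    0.  -76. -122.] F [-0.4 -0.4  0.7] T [-0.02 -0.01 -0.03]
  yaw rad -0.006  shift cm x -48.05 y 9.87 z 15.01
```

```bash
python3 -m crank '[8.5,-4.4,0,1.37,0,0,0,8.5,-4.4,0,1.37,0,0,0,8.5,-4.4,0,1.37,0,0,0,8.5,-4.4,0,1.37,0,0,0,8.5,-4.4,0,1.37,0,0,0,8.5,-4.4,0,1.37,0,0,0,8.5,-4.4,0,1.37,0,0,0,8.5,-4.4,0,1.37,0,0,0]';python3 -m crank '[8.5,-4.4,0,1.37,0,0,0,8.5,-4.4,1,1.37,0,0,0,8.5,-3,3,1,0,0,0,8.5,-1,3,0.3,0,0,0,8.5,0,3,0,0,0,0,8.5,0,0,0,0,0,0]'; python3 -c "
from h import *
go([574.7-90,-268.4-2.2,100],91.4)
t=eyes.camera('top');crop(t,140,130,240,200,6,'t4.png');crop(t,270,130,370,240,6,'t4b.png')
s=eyes.camera('side');crop(s,145,180,245,300,5,'s4.png');crop(s,225,150,325,230,6,'s4b.png')
"
```

```text
time_s: 8.9
eef_pos: [521.1, -142.7, 279.2]
orientation: [[-0.025, 0.0, -1.0], [1.0, -0.0, -0.025], [-0.0, -1.0, -0.0]]
wrist_force: [0.6, -0.7, -0.3]
width: 84.3
time_s: 9.5
eef_pos: [481.5, -269.6, 174.6]
orientation: [[-0.022, -0.01, -1.0], [1.0, 0.003, -0.022], [0.004, -1.0, 0.009]]
wrist_force: [-0.4, 0.5, -0.4]
width: 84.4
t 9.50 eef [ 481.5 -269.6  174.6] ang 91.3 tilt 0.58 w 84.4 q [-12.  18. -14.  -0. -58. -76.] F [-0.4  0.5 -0.4] T [-0.01 -0.   -0.06]
  yaw rad -0.002  shift cm x -0.11 y 7.46 z -0.32
```

View pics/t4.png

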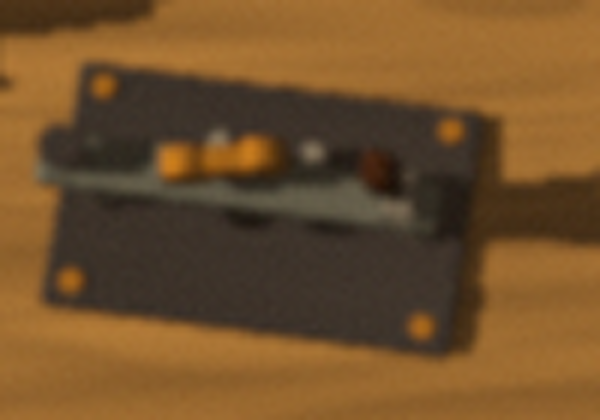

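View pics/s4.png

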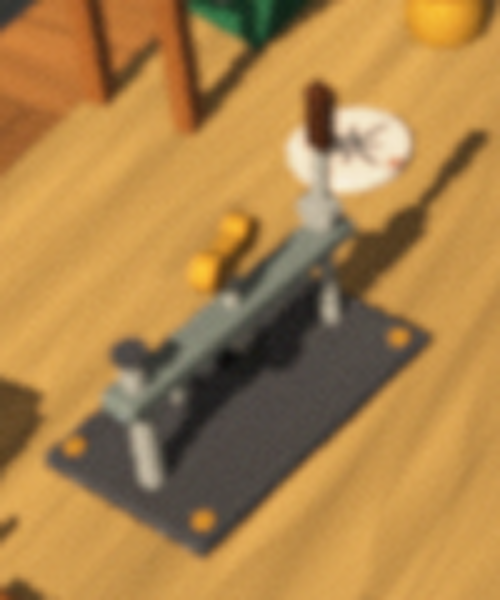

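View pics/s4b.png

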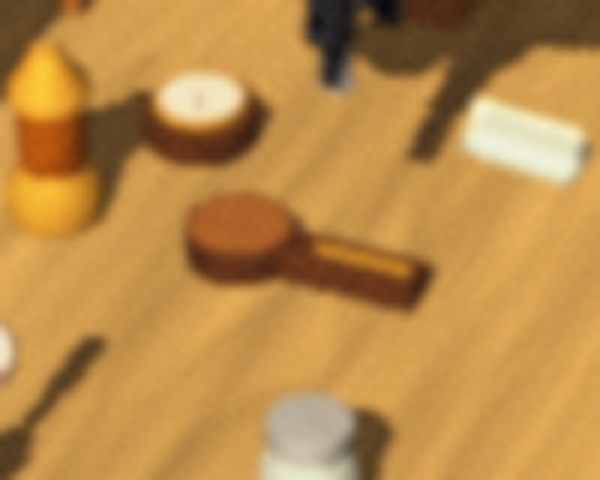

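View pics/t4b.png

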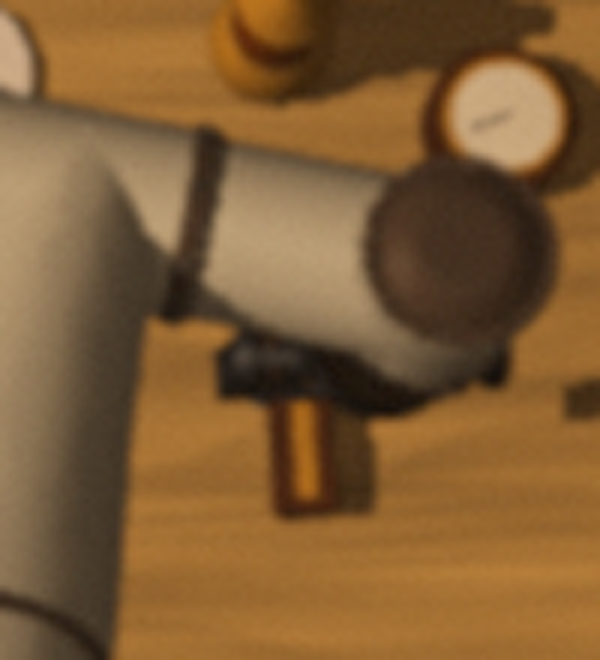

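```bash
python3 -m crank '[8.5,0,3,0,0,0,0,8.5,0,4.5,0,0,0,0,8.5,0,4,0,0,0,0,8.5,0,2,0,0,0,0,8.5,0,1,0,0,0,0,8.5,0,0,0,0,0,0,8.5,0,0,0,0,0,0]'; python3 -c "
from h import *
go([574.7-90,-268.4-2.2,3],91.4)
t=eyes.camera('top');crop(t,270,130,370,240,6,'t5b.png')
s=eyes.camera('side');crop(s,225,150,325,230,6,'s5b.png')
"
```

```text
time_s: 10.3
eef_pos: [486.7, -270.0, 35.9]
orientation: [[-0.026, 0.004, -1.0], [1.0, -0.001, -0.026], [-0.001, -1.0, -0.004]]
wrist_force: [-0.0, 0.0, 0.9]
width: 84.9
t 10.30 eef [ 486.7 -270.    35.9] ang 91.5 tilt 0.22 w 84.9 q [-12.  28. -23.   0. -39. -76.] F [-0.   0.   0.9] T [ 0.06 -0.01  0.  ]
  yaw rad 0.001  shift cm x -0.05 y 3.29 z 0.20
```

View pics/s5b.png

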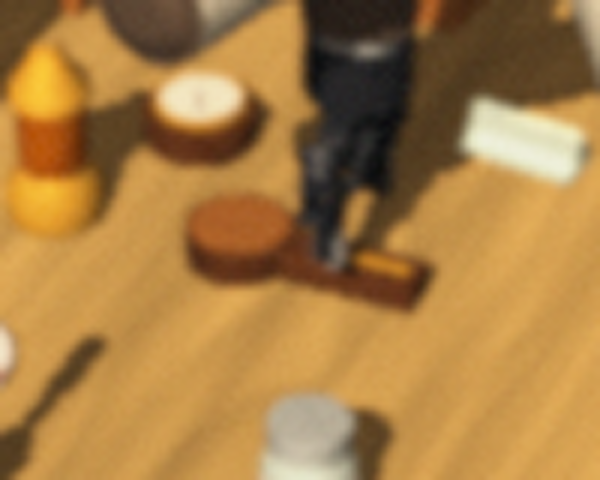

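View pics/t5b.png

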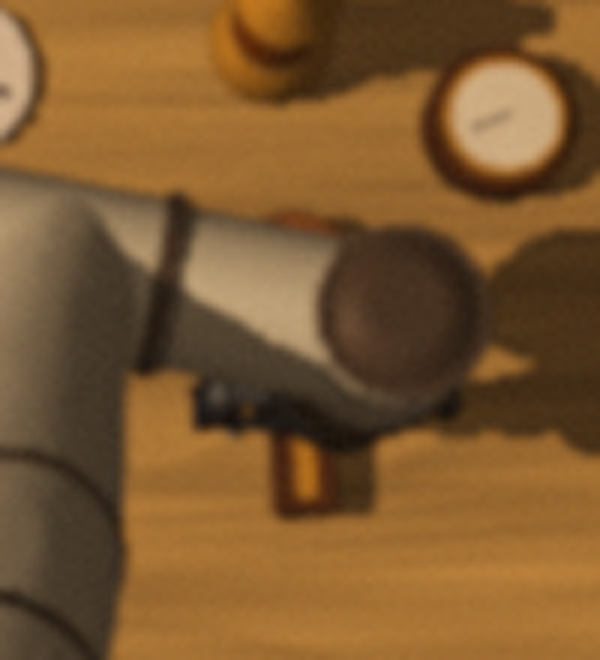

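```bash
python3 -m crank '[8.5,0,1,0.1,0,0,0,8.5,0,1.0,0.1,0,0,0,8.5,0,0.5,0,0,0,0,8.5,0,0.3,0,0,0,0,8.5,0,0,0,0,0,0,8.5,0,0,0,0,0,0]'; python3 -c "
from h import *
go([574.7-90,-268.4-2.2,3],91.4)
"
```

```text
time_s: 11.0
eef_pos: [483.0, -269.8, 5.9]
orientation: [[-0.025, -0.0, -1.0], [1.0, -0.0, -0.025], [-0.0, -1.0, 0.0]]
wrist_force: [-0.1, -0.2, -0.1]
width: 84.8
t 11.00 eef [ 483.  -269.8    5.9] ang 91.4 tilt 0.01 w 84.8 q [-12.  30. -24.   0. -35. -76.] F [-0.1 -0.2 -0.1] T [-0.03  0.01  0.05]
  yaw rad 0.000  shift cm x -0.08 y 0.29 z -0.17
```

```bash
python3 -m crank '[8.5,0,0.2,0,0,0,0,3,0,0,0,0,0,0,3,0,0,0,0,0,0,3,0,0,0,0,0,0,3,0,0,0,0,0,0,3,0,0,0,0,0,0]' 80; python3 -c "
from h import *
go([574.7-90,-268.4-2.2,3],91.4)
"; python3 -m crank '[3,0,-0.5,0,0,0,0,3,0,-1.5,0,0,0,0,3,0,-2,0,0,0,0,3,0,-1.5,0,0,0,0,3,0,0,0,0,0,0,3,0,0,0,0,0,0]';  python3 -c "
from h import *
go([574.7-90,-268.4-2.2,3],91.4)
t=eyes.camera('top');crop(t,270,130,370,240,6,'t6.png')
s=eyes.camera('side');crop(s,225,130,325,230,6,'s6.png')
"
```

```text
time_s: 11.6
eef_pos: [483.2, -269.8, 4.5]
orientation: [[-0.025, 0.001, -1.0], [1.0, -0.0, -0.025], [-0.0, -1.0, -0.001]]
wrist_force: [0.7, 0.7, 2.5]
width: 34.7
t 11.60 eef [ 483.2 -269.8    4.5] ang 91.4 tilt 0.05 w 34.7 q [-12.  31. -24.   0. -35. -76.] F [0.7 0.7 2.5] T [0.18 0.12 0.04]
  yaw rad 0.001  shift cm x -0.08 y 0.15 z -0.14
time_s: 12.2
eef_pos: [482.2, -269.5, 58.5]
orientation: [[-0.024, -0.001, -1.0], [1.0, 0.001, -0.024], [0.001, -1.0, 0.001]]
wrist_force: [0.1, -0.4, -2.2]
width: 33.9
t 12.20 eef [ 482.2 -269.5   58.5] ang 91.4 tilt 0.06 w 33.9 q [-12.  26. -22.  -0. -42. -76.] F [ 0.1 -0.4 -2.2] T [-0.05  0.18  0.03]
  yaw rad -0.000  shift cm x -0.11 y 5.55 z -0.25
```

View pics/s6.png

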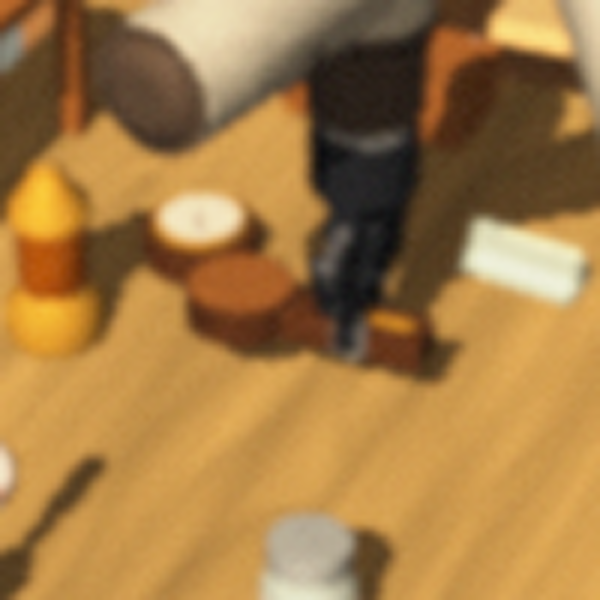

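```bash
python3 -m crank '[3,0,-3,0,0,0,0,3,0,-4,0,0,0.06,0,3,0,-3,0,0,0.06,0,3,0,-1,0,0,0.055,0]';  python3 -c "
from h import *
go([622.3-.9888*225,213.6+.1495*225,150],81.4)
for u,v in[(128,220),(150,212),(150,255)]:print(plane('top',u,v,5))
"
```

```text
time_s: 12.7
eef_pos: [484.3, -270.3, 171.7]
orientation: [[0.151, 0.004, -0.988], [0.988, -0.002, 0.151], [-0.001, -1.0, -0.005]]
wrist_force: [-0.1, 0.7, -2.8]
width: 34.6
t 12.70 eef [ 484.3 -270.3  171.7] ang 81.3 tilt 0.27 w 34.6 q [-12.  18. -15.   0. -57. -86.] F [-0.1  0.7 -2.8] T [0.01 0.01 0.05]
  yaw rad -0.002  shift cm x 49.91 y 2.17 z 16.09
[432.70318455 408.68943944   5.        ]
[459.71397176 331.73117673   5.        ]
[308.98772251 328.85673178   5.        ]
```

```bash
python3 -m crank '[3,3,0,1,0,0,0,3,4.2,0,1.35,0,0,0,3,4.2,0,1.35,0,0,0,3,4.2,0,1.35,0,0,0,3,4.2,0,1.35,0,0,0,3,4.2,0,1.35,0,0,0,3,4.2,0,1.35,0,0,0,3,4.2,0,1.35,0,0,0]';python3 -m crank '[3,4.2,0,1.35,0,0,0,3,4.2,0,1.35,0,0,0,3,4.2,0,1.35,0,0,0,3,3,0,1,0,0,0,3,2,0.7,0.6,0,0,0,3,0,1,0,0,0,0,3,0,0,0,0,0,0]';  python3 -c "
from h import *
go([622.3-.9888*225,213.6+.1495*225,25],81.4)
"
```

```text
time_s: 13.5
eef_pos: [426.8, 67.6, 168.1]
orientation: [[0.15, -0.002, -0.989], [0.989, -0.001, 0.15], [-0.001, -1.0, 0.002]]
wrist_force: [1.4, -0.0, -2.2]
width: 34.2
time_s: 14.2
eef_pos: [396.9, 247.5, 149.5]
orientation: [[0.15, -0.005, -0.989], [0.989, -0.004, 0.15], [-0.005, -1.0, 0.004]]
wrist_force: [-0.9, -0.6, -2.5]
width: 34.2
t 14.20 eef [396.9 247.5 149.5] ang 81.4 tilt 0.35 w 34.2 q [  52.   12.  -27.   -0.  -51. -150.] F [-0.9 -0.6 -2.5] T [-0.04  0.19  0.  ]
  yaw rad -0.000  shift cm x 0.02 y 12.45 z -0.29
```

```bash
python3 -m crank '[3,0,2,0,0,0,0,3,0,3.5,0,0,0,0,3,0,3.5,0,0,0,0,3,0,2,0,0,0,0,3,0,0.9,0,0,0,0,3,0,0,0,0,0,0,3,0,0,0,0,0,0]';  python3 -c "
from h import *
go([622.3-.9888*225,213.6+.1495*225,23],81.4)
t=eyes.camera('top');crop(t,130,130,250,240,6,'t7.png')
s=eyes.camera('side');crop(s,145,160,285,300,5,'s7.png')
"
```

```text
time_s: 14.9
eef_pos: [399.3, 248.9, 33.8]
orientation: [[0.15, 0.001, -0.989], [0.989, 0.001, 0.15], [0.001, -1.0, -0.001]]
wrist_force: [-0.1, -0.2, -2.4]
width: 34.5
t 14.90 eef [399.3 248.9  33.8] ang 81.4 tilt 0.09 w 34.5 q [  52.   22.  -35.    0.  -33. -150.] F [-0.1 -0.2 -2.4] T [ 0.09  0.06 -0.05]
  yaw rad -0.000  shift cm x -0.16 y 1.08 z -0.08
```

View pics/s7.png

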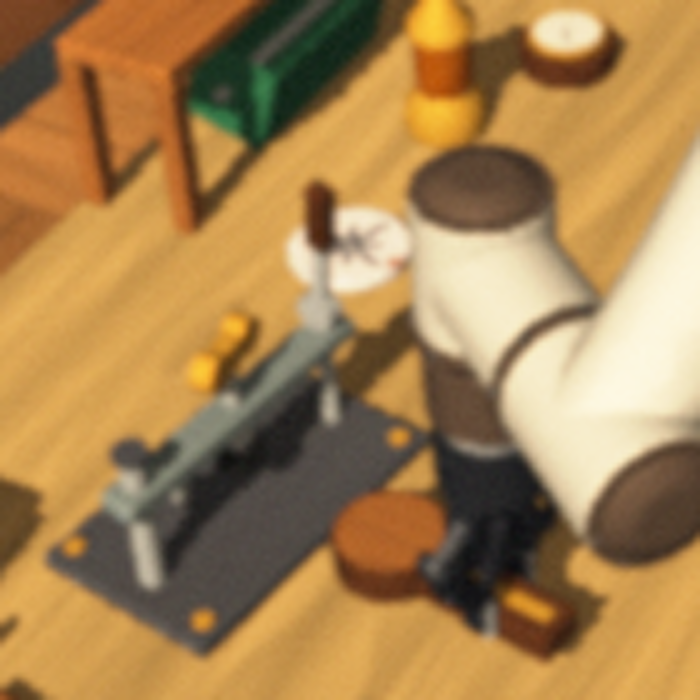

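View pics/t7.png

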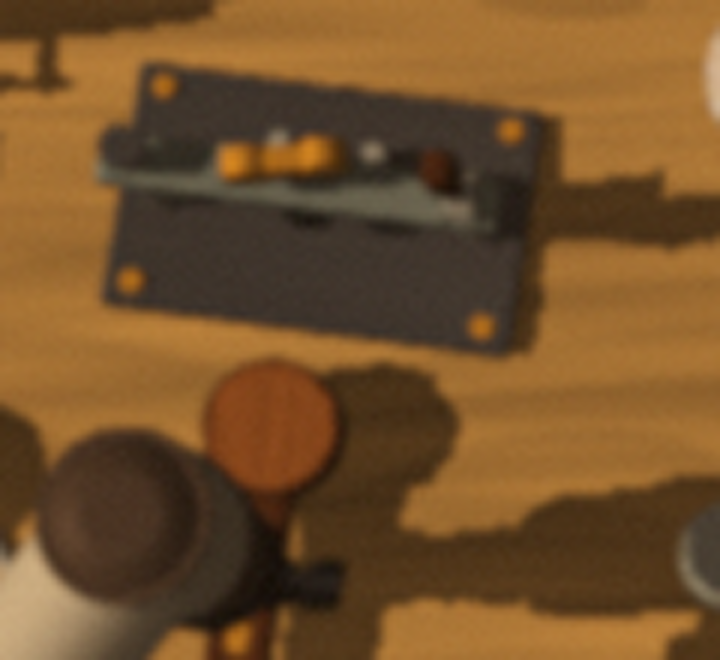

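```bash
python3 -c "
from h import *
c=np.array([.9888,-.1495]);e=np.array([.1495,.9888])
for z in (54,57):
  for n,u,v,o in(('top',175.1,200.8,(624.8,215.5)),('side',222.6,266.6,(622.1,211))):
    p=plane(n,u,v,z)[:2];d=p-o;print(n,z,p,'clamp',d@c,d@e)
"
```

```text
top 54 [490.70299656 235.38077111] clamp -135.56729228094537 -0.38939553968687185
side 54 [488.51491763 233.64080104] clamp -135.47372919974248 2.416254254734787
top 57 [490.24799855 234.88397929] clamp -135.94292393628507 -0.9486454933648263
side 57 [486.9130305  236.03468906] clamp -137.4155614577672 4.543848598682058
```

```bash
python3 -m crank '[3,0,0.6,0,0,0,0,3,0,0.5,0,0,0,0,3,0,0,-2,0,0,0,3,0,0,-3.0,0,0,0,3,0,0,-3.0,0,0,0,3,0,0,-2,0,0,0,3,0,0,-1.2,0,0,0,3,0,0,-0.8,0,0,0]'; python3 -m crank '[3,0,0,0,0,0,0,3,0,0,0,0,0,0]';  python3 -c "
from h import *
go([622.3-.9888*92,213.6+.1495*92,20],81.4)
t=eyes.camera('top');crop(t,130,130,250,240,6,'t8.png')
s=eyes.camera('side');crop(s,145,160,285,300,5,'s8.png')
"
```

```text
time_s: 15.8
eef_pos: [517.5, 230.3, 21.5]
orientation: [[0.15, -0.001, -0.989], [0.989, -0.0, 0.15], [-0.001, -1.0, 0.001]]
wrist_force: [-0.7, 0.2, -2.8]
width: 34.0
time_s: 16.0
eef_pos: [516.2, 230.5, 21.8]
orientation: [[0.15, -0.001, -0.989], [0.989, -0.001, 0.15], [-0.001, -1.0, 0.001]]
wrist_force: [-0.3, 0.2, -3.0]
width: 34.6
t 16.00 eef [516.2 230.5  21.8] ang 81.4 tilt 0.07 w 34.6 q [  40.   30.  -22.   -0.  -38. -139.] F [-0.3  0.2 -3. ] T [0.04 0.05 0.06]
  yaw rad -0.000  shift cm x -0.09 y 0.18 z -1.54
```

View pics/s8.png

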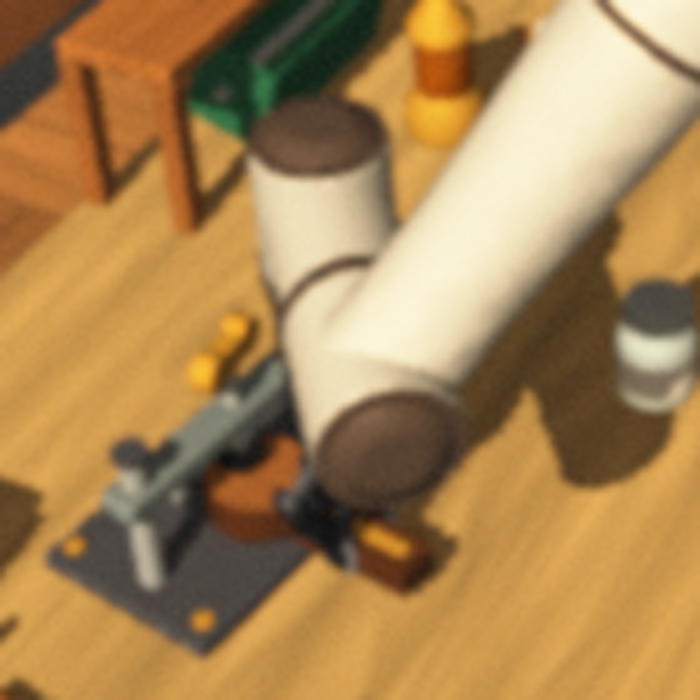

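View pics/t8.png

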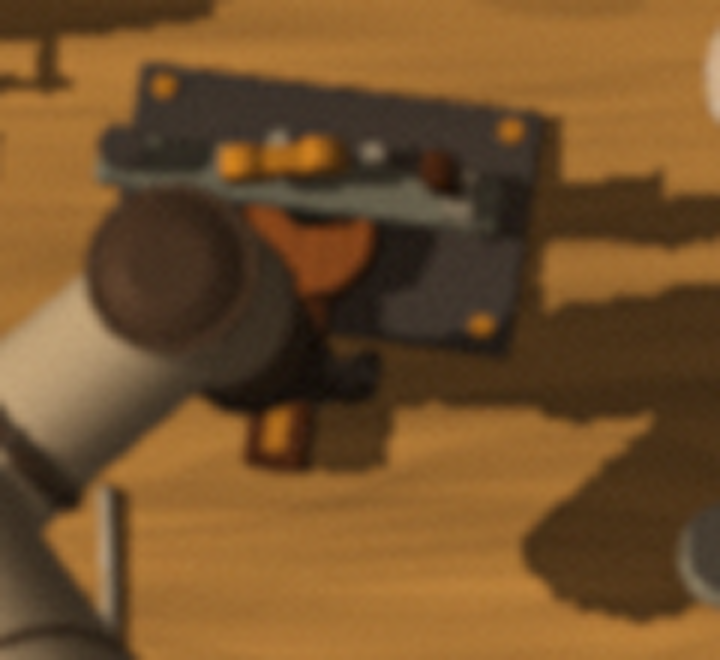

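```bash
python3 -m crank '[3,0,0.1,-0.4,0,0,0,3,0,0,-0.4,0,0,0,3,0,0,-0.3,0,0,0,3,0,0,-0.1,0,0,0,3,0,0,0,0,0,0]';  python3 -c "
from h import *
go([622.3-.9888*92,213.6+.1495*92,19],81.4)"; python3 -m crank '[3,0,0,-0.2,0,0,0,3,0,0,-0.15,0,0,0,3,0,0,0,0,0,0]';  python3 -c "
from h import *
go([622.3-.9888*92,213.6+.1495*92,19],81.4)"
```

```text
time_s: 16.6
eef_pos: [529.2, 228.8, 21.0]
orientation: [[0.15, -0.0, -0.989], [0.989, 0.0, 0.15], [0.0, -1.0, 0.0]]
wrist_force: [0.2, -1.0, -2.6]
width: 34.1
t 16.60 eef [529.2 228.8  21. ] ang 81.4 tilt 0.00 w 34.1 q [  39.   31.  -20.   -0.  -39. -138.] F [ 0.2 -1.  -2.6] T [ 0.02  0.15 -0.04]
  yaw rad -0.000  shift cm x -0.12 y 0.20 z -0.23
time_s: 16.9
eef_pos: [532.1, 228.0, 20.8]
orientation: [[0.15, -0.001, -0.989], [0.989, -0.001, 0.15], [-0.001, -1.0, 0.001]]
wrist_force: [-0.6, -1.0, -2.5]
width: 34.2
t 16.90 eef [532.1 228.   20.8] ang 81.4 tilt 0.08 w 34.2 q [  39.   31.  -20.   -0.  -39. -138.] F [-0.6 -1.  -2.5] T [-0.12  0.45 -0.07]
  yaw rad -0.001  shift cm x -0.08 y 0.18 z 0.06
```

```bash
python3 -m crank '[3,0,0,-0.15,0,0,0,3,0,0,0,0,0,0]';  python3 -c "
from h import *
go([622.3-.9888*92,213.6+.1495*92,19],81.4)"; python3 -m crank '[3,0,0,-0.15,0,0,0,3,0,0,0,0,0,0]';  python3 -c "
from h import *
go([622.3-.9888*92,213.6+.1495*92,19],81.4)"
```

```text
time_s: 17.1
eef_pos: [532.5, 227.3, 20.5]
orientation: [[0.15, -0.003, -0.989], [0.989, -0.002, 0.15], [-0.002, -1.0, 0.003]]
wrist_force: [-5.4, 0.0, -1.6]
width: 34.2
t 17.10 eef [532.5 227.3  20.5] ang 81.4 tilt 0.21 w 34.2 q [  39.   31.  -20.   -0.  -39. -138.] F [-5.4  0.  -1.6] T [-0.12  1.35 -0.09]
  yaw rad -0.001  shift cm x -0.02 y 0.15 z 0.12
time_s: 17.3
eef_pos: [532.7, 227.0, 20.2]
orientation: [[0.15, -0.006, -0.989], [0.989, -0.003, 0.15], [-0.003, -1.0, 0.005]]
wrist_force: [-9.2, 0.6, 0.8]
width: 34.3
t 17.30 eef [532.7 227.   20.2] ang 81.4 tilt 0.35 w 34.3 q [  39.   31.  -20.   -0.  -40. -138.] F [-9.2  0.6  0.8] T [0.13 2.27 0.02]
  yaw rad -0.001  shift cm x 0.02 y 0.12 z 0.14
```

```bash
python3 -m crank '[3,0,0.1,0.05,0,0,0,3,0,0.1,0,0,0,0,3,0,0,0,0,0,0]';  python3 -c "
from h import *
go([622.3-.9888*92,213.6+.1495*92,19],81.4)"; python3 -m crank '[3,0,0.1,0,0,0,0,3,0,0,0,0,0,0]';  python3 -c "
from h import *
go([622.3-.9888*92,213.6+.1495*92,19],81.4)"
```

```text
time_s: 17.6
eef_pos: [532.7, 227.1, 18.8]
orientation: [[0.15, -0.004, -0.989], [0.989, -0.002, 0.15], [-0.003, -1.0, 0.004]]
wrist_force: [-10.2, -0.6, 3.0]
width: 34.4
t 17.60 eef [532.7 227.1  18.8] ang 81.3 tilt 0.27 w 34.4 q [  39.   31.  -20.   -0.  -39. -138.] F [-10.2  -0.6   3. ] T [-0.19  2.19 -0.12]
  yaw rad -0.001  shift cm x 0.00 y -0.02 z 0.14
time_s: 17.8
eef_pos: [532.7, 227.2, 18.4]
orientation: [[0.15, -0.004, -0.989], [0.989, -0.002, 0.15], [-0.003, -1.0, 0.004]]
wrist_force: [-10.4, -1.2, 6.3]
width: 34.4
t 17.80 eef [532.7 227.2  18.4] ang 81.4 tilt 0.26 w 34.4 q [  39.   31.  -20.   -0.  -39. -138.] F [-10.4  -1.2   6.3] T [-0.21  2.3  -0.18]
  yaw rad -0.001  shift cm x -0.00 y -0.06 z 0.14
```

```bash
python3 -m crank '[3,0,0,0.1,0,0,0,8.5,0,0,0,0,0,0,8.5,0,0,0,0,0,0,8.5,0,0,0,0,0,0,8.5,0,-0.5,0,0,0,0,8.5,0,-2,0,0,0,0,8.5,0,-3,0,0,0,0,8.5,0,-4,0,0,0,0]';  python3 -m crank '[8.5,0,-4.5,2,0,0,0,8.5,0,-4.8,0,0,0,0,8.5,0,-4,0,0,0,0,8.5,0,-1,0,0,0,0]'; python3 -c "
from h import *
go([622.,213.6,280],81.4)
t=eyes.camera('top');crop(t,130,130,250,240,6,'t9.png')
s=eyes.camera('side');crop(s,145,160,285,300,5,'s9.png')
"
```

```text
time_s: 18.6
eef_pos: [533.3, 227.6, 112.9]
orientation: [[0.15, -0.003, -0.989], [0.989, -0.002, 0.15], [-0.002, -1.0, 0.002]]
wrist_force: [-0.6, 0.8, -1.5]
width: 84.9
time_s: 19.0
eef_pos: [516.4, 232.4, 262.7]
orientation: [[0.149, 0.011, -0.989], [0.989, 0.006, 0.149], [0.008, -1.0, -0.009]]
wrist_force: [0.6, 0.3, -0.4]
width: 84.7
t 19.00 eef [516.4 232.4 262.7] ang 81.5 tilt 0.71 w 84.7 q [  41.   15.   -6.    0.  -69. -139.] F [ 0.6  0.3 -0.4] T [ 0.03 -0.02 -0.05]
  yaw rad 0.001  shift cm x -0.28 y -1.73 z -10.72
```

View pics/s9.png

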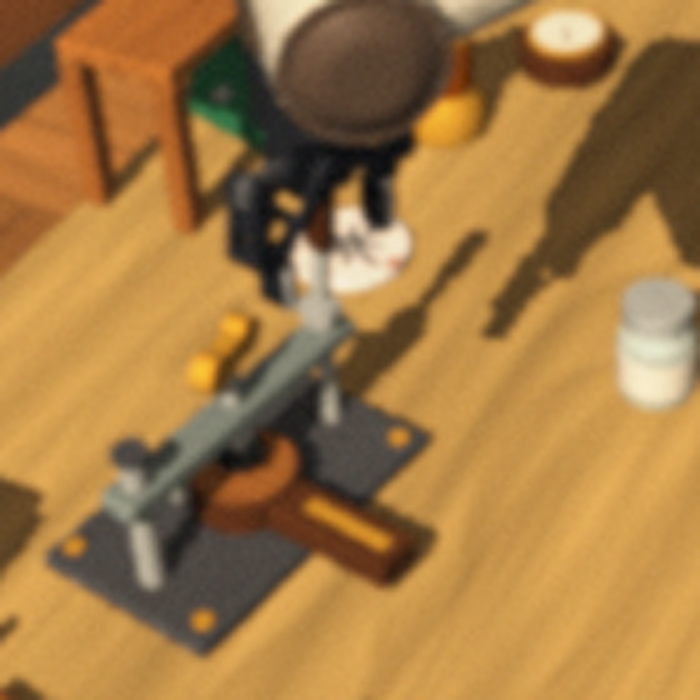

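View pics/t9.png

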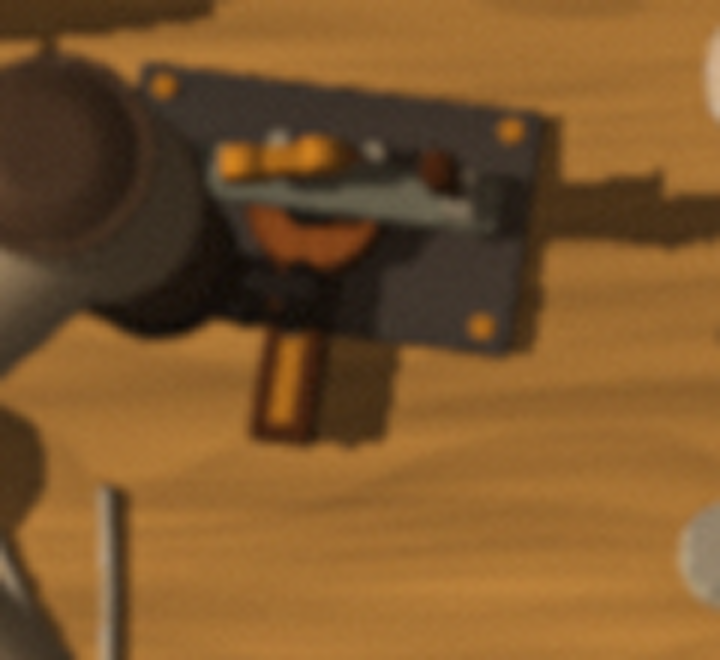

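```bash
python3 -m crank '[8.5,0,-1,0,0,-0.14,0,8.5,0,-1,0,0,-0.14,0,8.5,0,0,0,0,-0.14,0,8.5,0,0,0,0,-0.14,0,8.5,0,0,0,0,-0.14,0,8.5,0,0,0,0,-0.14,0,8.5,0,0,0,0,-0.14,0,8.5,0,0,0,0,-0.14,0]';  python3 -m crank '[8.5,0,0,0,0,-0.14,0,8.5,0,0,0,0,-0.14,0,8.5,0,0,0,0,-0.14,0,8.5,0,0,0,0,-0.14,0,8.5,0,0,0,0,-0.135,0]'; python3 -c "
from h import *
go([622.,213.8,200],185.5)
"
```

```text
time_s: 19.9
eef_pos: [513.5, 230.7, 273.3]
orientation: [[-0.828, -0.004, -0.561], [0.561, -0.002, -0.828], [0.002, -1.0, 0.004]]
wrist_force: [0.6, 0.7, -0.2]
width: 85.0
time_s: 20.4
eef_pos: [513.5, 230.7, 273.3]
orientation: [[-0.995, -0.004, 0.099], [-0.099, -0.002, -0.995], [0.004, -1.0, 0.002]]
wrist_force: [-0.0, 0.5, 0.1]
width: 85.1
t 20.40 eef [513.5 230.7 273.3] ang -174.3 tilt 0.26 w 85.1 q [ 41.  15.  -4.  -0. -71. -35.] F [-0.   0.5  0.1] T [-0.02 -0.02  0.02]
  yaw rad 0.003  shift cm x -10.64 y 7.33 z 2.72
```

```bash
python3 -m crank '[8.5,-3,0,0.8,0,0,0,8.5,-4,0,1,0,0,0,8.5,-2.6,0,0.6,0,0,0,8.5,-1,1,0.3,0,0,0,8.5,0,3,0,0,0,0,8.5,0,3,0,0,0,0,8.5,0,1,0,0,0,0,8.5,0,0,0,0,0,0]'; python3 -c "
from h import *
go([622.,213.8,132],185.5)
"
```

```text
time_s: 21.2
eef_pos: [620.6, 213.6, 192.9]
orientation: [[-0.996, -0.006, 0.094], [-0.094, -0.003, -0.996], [0.006, -1.0, 0.003]]
wrist_force: [0.9, -0.1, -0.2]
width: 85.1
t 21.20 eef [620.6 213.6 192.9] ang -174.6 tilt 0.36 w 85.1 q [ 33.  27.   2.  -0. -66. -28.] F [ 0.9 -0.1 -0.2] T [0.   0.01 0.04]
  yaw rad -0.002  shift cm x -0.14 y 6.09 z -0.01
```

```bash
python3 -m crank '[8.5,0,2,0,0,0,0,8.5,0,2.3,0,0,0,0,8.5,0,1.0,0,0,0,0,8.5,0,0.5,0,0,0,0,8.5,0,0,0,0,0,0,8.5,0,0,0,0,0,0]'; python3 -c "
from h import *
go([622.,213.8,132],185.5)
"
```

```text
time_s: 21.8
eef_pos: [623.0, 214.6, 139.4]
orientation: [[-0.996, 0.002, 0.094], [-0.094, 0.001, -0.996], [-0.002, -1.0, -0.001]]
wrist_force: [-0.1, -0.6, -0.3]
width: 84.7
t 21.80 eef [623.  214.6 139.4] ang -174.6 tilt 0.14 w 84.7 q [ 33.  29.  -2.   0. -59. -28.] F [-0.1 -0.6 -0.3] T [-0.02 -0.05  0.04]
  yaw rad -0.002  shift cm x 0.11 y 0.74 z 0.07
```

```bash
python3 -m crank '[8.5,0.1,0.5,0,0,0,0,8.5,0,0.1,0,0,0,0,1.2,0,0,0,0,0,0,1.2,0,0,0,0,0,0,1.2,0,0,0,0,0,0,1.2,0,0,0,0,0,0,1.2,0,0,0,0,0,0,1.2,0,0,0,0,0,0]' 45; python3 -c "
from h import *
go([622.,213.8,132],185.5)
"
```

```text
time_s: 22.6
eef_pos: [621.6, 214.2, 132.2]
orientation: [[-0.996, 0.001, 0.093], [-0.093, 0.0, -0.996], [-0.001, -1.0, -0.0]]
wrist_force: [0.6, 0.0, 0.4]
width: 15.2
t 22.60 eef [621.6 214.2 132.2] ang -174.6 tilt 0.05 w 15.2 q [ 33.  30.  -2.   0. -58. -28.] F [0.6 0.  0.4] T [-0.05 -0.28 -0.15]
  yaw rad -0.002  shift cm x -0.03 y 0.02 z 0.04
```

```bash
python3 -m crank '[1.2,0,0.03,0,0,0.08,0,1.2,0,0.055,0,0,0.14,0,1.2,0,0.055,0,0,0.14,0,1.2,0,0.055,0,0,0.14,0,1.2,0,0.055,0,0,0.14,0,1.2,0,0.055,0,0,0.14,0,1.2,0,0.055,0,0,0.14,0]'; python3 -c "
from h import *
go([622.,213.8,132],40)
"; python3 -m crank '[1.2,0,0.055,0,0,0.14,0,1.2,0,0.055,0,0,0.14,0,1.2,0,0.055,0,0,0.14,0,1.2,0,0.055,0,0,0.14,0,1.2,0,0.055,0,0,0.14,0]'; python3 -c "
from h import *
go([622.,213.8,132],40)
"
```

```text
time_s: 23.3
eef_pos: [621.7, 214.2, 128.5]
orientation: [[-0.674, 0.001, -0.738], [0.738, 0.0, -0.674], [-0.001, -1.0, -0.001]]
wrist_force: [0.9, -0.6, -0.2]
width: 15.2
t 23.30 eef [621.7 214.2 128.5] ang 132.4 tilt 0.05 w 15.2 q [ 33.  30.  -2.   0. -58. -81.] F [ 0.9 -0.6 -0.2] T [-0.03 -0.28  0.19]
  yaw rad 1.613  shift cm x -0.00 y -0.35 z -0.05
time_s: 23.8
eef_pos: [621.7, 214.2, 125.8]
orientation: [[-0.04, 0.001, -0.999], [0.999, 0.0, -0.04], [-0.0, -1.0, -0.001]]
wrist_force: [0.7, -0.1, -0.1]
width: 15.6
t 23.80 eef [621.7 214.2 125.8] ang 92.3 tilt 0.05 w 15.6 q [  33.   30.   -3.    0.  -57. -121.] F [ 0.7 -0.1 -0.1] T [-0.11 -0.3   0.21]
  yaw rad 0.913  shift cm x 0.00 y -0.62 z -0.05
```

```bash
python3 -m crank '[1.2,0,0.055,0,0,0.14,0,1.2,0,0.055,0,0,0.14,0,1.2,0,0.055,0,0,0.14,0,1.2,0,0.055,0,0,0.14,0]'; python3 -c "
from h import *
go([622.,213.8,132],40)
"; python3 -m crank '[1.2,0,0.055,0,0,0.14,0,1.2,0,0.055,0,0,0.14,0,1.2,0,0,0,0,0,0]'; python3 -c "
from h import *
go([622.,213.8,132],40)
"
```

```text
time_s: 24.2
eef_pos: [621.7, 214.2, 123.6]
orientation: [[0.497, 0.001, -0.868], [0.868, -0.0, 0.497], [0.0, -1.0, -0.001]]
wrist_force: [0.5, -0.3, -0.8]
width: 15.4
t 24.20 eef [621.7 214.2 123.6] ang 60.2 tilt 0.05 w 15.4 q [  33.   30.   -3.    0.  -57. -153.] F [ 0.5 -0.3 -0.8] T [-0.17 -0.36  0.11]
  yaw rad 0.353  shift cm x 0.00 y -0.84 z -0.05
time_s: 24.5
eef_pos: [621.7, 214.1, 122.4]
orientation: [[0.714, 0.001, -0.7], [0.7, 0.0, 0.714], [0.001, -1.0, -0.0]]
wrist_force: [2.1, -0.3, -0.3]
width: 15.0
t 24.50 eef [621.7 214.1 122.4] ang 44.4 tilt 0.05 w 15.0 q [  33.   30.   -3.    0.  -57. -169.] F [ 2.1 -0.3 -0.3] T [-0.09 -0.5  -0.18]
  yaw rad 0.077  shift cm x 0.00 y -0.96 z -0.05
```

```bash
python3 -m crank '[8.5,0,0,0,0,0,0,8.5,0,0,0,0,0,0,8.5,0,0,0,0,0,0,8.5,0,0,0,0,0,0,8.5,0,-3,0,0,0,0,8.5,0,-4.5,0,0,0,0,8.5,0,-4.8,0,0,0,0,8.5,0,-3,0,0,0,0]'; python3 -m crank '[8.5,-3,0,3,0,0,0,8.5,-3,0,3,0,0,0,8.5,-3,0,3,0,0,0,8.5,-2,0,2,0,0,0,8.5,-1,0,1,0,0,0]';python3 -c "
from h import *
go([622.,213.8,132],81.4)
t=eyes.camera('top');crop(t,130,130,250,240,6,'t10.png')
s=eyes.camera('side');cv2.imwrite('pics/side10.png',s);crop(s,145,180,245,300,5,'s10.png')
"
```

```text
time_s: 25.3
eef_pos: [622.2, 214.4, 280.0]
orientation: [[0.713, 0.005, -0.701], [0.701, 0.002, 0.713], [0.005, -1.0, -0.002]]
wrist_force: [1.0, -0.1, 0.8]
width: 85.2
time_s: 25.8
eef_pos: [455.2, 209.2, 276.1]
orientation: [[0.704, -0.007, -0.71], [0.71, 0.009, 0.704], [0.002, -1.0, 0.011]]
wrist_force: [0.1, -0.4, 0.6]
width: 85.3
t 25.80 eef [455.2 209.2 276.1] ang 45.3 tilt 0.66 w 85.3 q [  43.    8.  -12.   -1.  -70. -177.] F [ 0.1 -0.4  0.6] T [ 0.02 -0.05  0.04]
  yaw rad -0.631  shift cm x 2.95 y 14.41 z -16.43
```

View pics/s10.png

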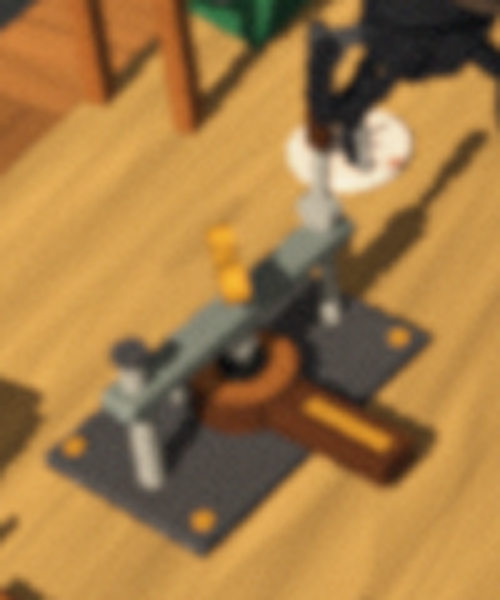

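View pics/t10.png

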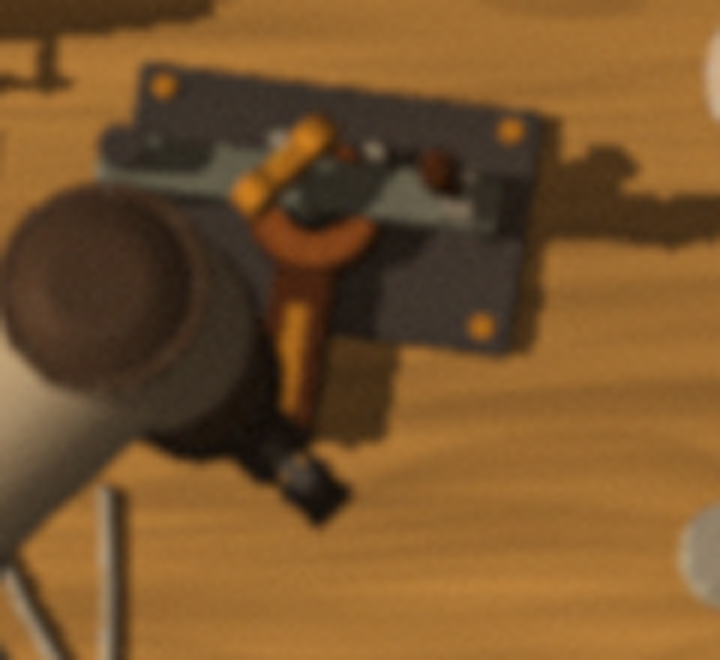

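```bash
python3 -c "
from h import *
s=cv2.imread('pics/side10.png');crop(s,178,235,218,275,18,'s10z.png')
# predicted pixel (x18) of pad face rim and head top at axis, side-frame axis
o=np.array([622.1,211])
f=lambda p:((proj('side',p)-[178,235])*18+8.5).round(0)
for z in(42,45,48): print(z,f([*o,z]),f([o[0]-18*.3,o[1]+17,z]))
# nearest rim point of pad toward the camera: dir to camera
d=np.array([-66,1062])-o;d=d/np.linalg.norm(d);print('pad near rim',[f([*(o+18*d),z]) for z in (42,45,48,52)],'screw',f([*o,88]))
"
```

```text
42 [280. 327.] [255. 392.]
45 [278. 316.] [254. 381.]
48 [277. 305.] [252. 370.]
pad near rim [array([290., 391.]), array([288., 380.]), array([286., 369.]), array([284., 354.])] screw [255. 155.]
```

View pics/s10z.png

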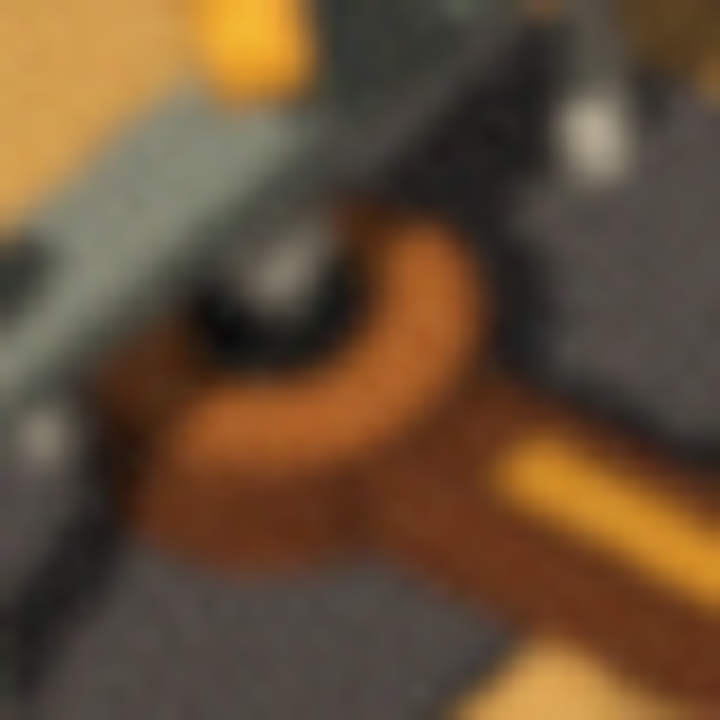

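```bash
python3 -c "
from h import *
c=np.array([.9888,-.1495]);e=np.array([.1495,.9888])
for o,p in(((624.8,215.5),plane('top',202.4,157.6,233)),((622.1,211),plane('side',208.6,197.2,233)),((622.1,211),plane('side',208.6,197.2,228))):
  d=p[:2]-o;print(p.round(1),d@c,d@e)
o=np.array([622,213.8])
for th in(.05,.1,.15,.2,.25): print(th,[(o+c*-s*np.sin(th)-95*e).round(1).tolist()+[round(119+s*np.cos(th),1)] for s in(95,115)])
"
```

```text
[598.5 121.9 233. ] -12.035877583268892 -96.50459695899
[595.4 120.  233. ] -12.75199014256784 -93.99808219685674
[599.3 114.5 228. ] -8.12721867389434 -98.8438670833485
0.05 [[603.1, 120.6, np.float64(213.9)], [602.1, 120.7, np.float64(233.9)]]
0.1 [[598.4, 121.3, np.float64(213.5)], [596.4, 121.6, np.float64(233.4)]]
0.15 [[593.8, 122.0, np.float64(212.9)], [590.8, 122.4, np.float64(232.7)]]
0.2 [[589.1, 122.7, np.float64(212.1)], [585.2, 123.3, np.float64(231.7)]]
0.25 [[584.6, 123.4, np.float64(211.0)], [579.7, 124.1, np.float64(230.4)]]
```

```bash
python3 -m crank '[8.5,0,0,0,0,-0.126,0,8.5,0,0,0,0,-0.126,0,8.5,0,0,0,0,-0.126,0,8.5,0,0,0,0,-0.126,0,8.5,0,0,0,0,-0.127,0]';python3 -c "
from h import *
go([598.4,121.3,194.5],81.4)
"
```

```text
time_s: 26.4
eef_pos: [458.8, 209.7, 274.9]
orientation: [[0.148, -0.007, -0.989], [0.989, 0.008, 0.148], [0.006, -1.0, 0.008]]
wrist_force: [0.1, 0.0, 0.5]
width: 85.0
t 26.40 eef [458.8 209.7 274.9] ang 81.5 tilt 0.61 w 85.0 q [  43.    9.  -12.   -1.  -70. -141.] F [0.1 0.  0.5] T [ 0.02 -0.03  0.05]
  yaw rad 0.002  shift cm x -6.65 y 8.04 z -15.13
```

```bash
python3 -m crank '[8.5,-1.5,0,-3.3,0,0,0,8.5,-1.9,0,-4.4,0,0,0,8.5,-1.9,0,-4.4,0,0,0,8.5,-1,0,-2.2,0,0,0,8.5,-0.35,0.5,-0.8,0,0,0,8.5,0,1,0,0,0,0,8.5,0,0,0,0,0,0,8.5,0,0,0,0,0,0]';python3 -c "
from h import *
go([598.4,121.3,194.5],81.4)
t=eyes.camera('top');crop(t,130,130,250,240,6,'t11.png')
s=eyes.camera('side');crop(s,145,150,245,270,5,'s11.png')
"
```

```text
time_s: 27.2
eef_pos: [595.5, 121.5, 258.2]
orientation: [[0.151, -0.008, -0.989], [0.989, 0.008, 0.151], [0.006, -1.0, 0.009]]
wrist_force: [-0.3, -0.3, 0.2]
width: 85.0
t 27.20 eef [595.5 121.5 258.2] ang 81.3 tilt 0.65 w 85.0 q [  26.   20.    1.   -1.  -72. -125.] F [-0.3 -0.3  0.2] T [0.02 0.02 0.02]
  yaw rad -0.001  shift cm x 0.02 y 6.37 z -0.29
```

View pics/s11.png

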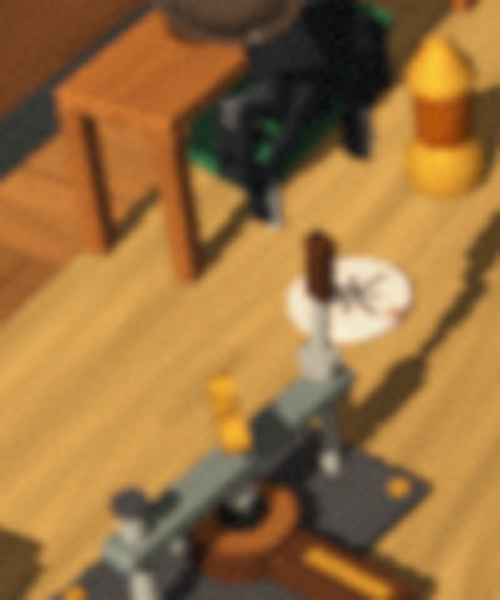

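View pics/t11.png

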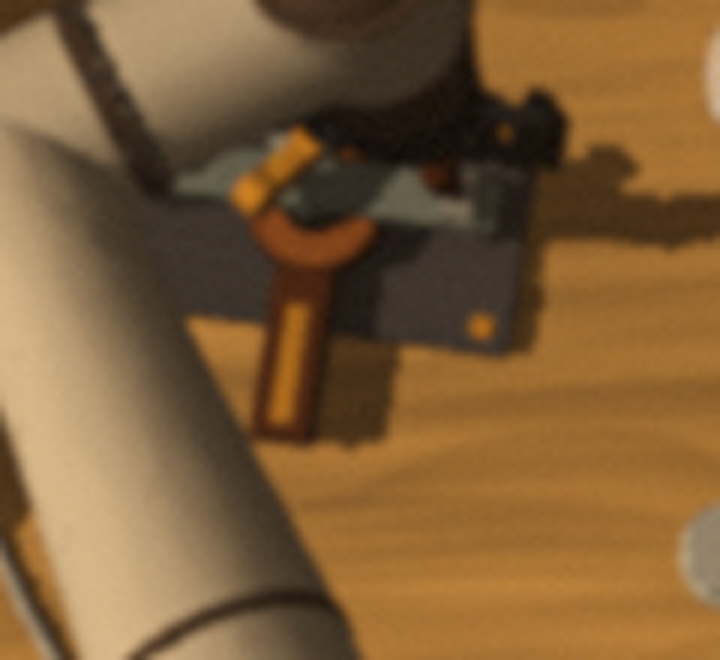

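```bash
python3 -m crank '[8.5,0,1.5,-0.1,0,0,0,8.5,0,2.2,-0.1,0,0,0,8.5,0,1.5,0,0,0,0,8.5,0,0.6,0,0,0,0,8.5,0,0.3,0,0,0,0,8.5,0,0,0,0,0,0]';python3 -c "
from h import *
go([598.4,121.3,194.5],81.4)
s=eyes.camera('side');crop(s,145,150,245,270,5,'s12.png')
"
```

```text
time_s: 27.9
eef_pos: [598.0, 121.5, 198.2]
orientation: [[0.151, -0.006, -0.988], [0.988, 0.008, 0.151], [0.007, -1.0, 0.008]]
wrist_force: [-0.0, -0.4, 1.0]
width: 85.0
t 27.90 eef [598.  121.5 198.2] ang 81.3 tilt 0.60 w 85.0 q [  26.   22.   -4.   -1.  -64. -125.] F [-0.  -0.4  1. ] T [0.02 0.   0.03]
  yaw rad -0.002  shift cm x -0.01 y 0.37 z -0.04
```

View pics/s12.png

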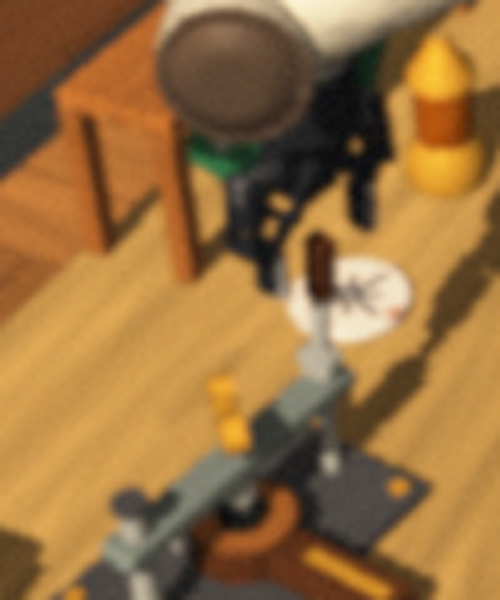

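```bash
python3 -m crank '[8.5,0,0.4,0,0,0,0,1.2,0,0,0,0,0,0,1.2,0,0,0,0,0,0,1.2,0,0,0,0,0,0,1.2,0,0,0,0,0,0,1.2,0,0,0,0,0,0,1.2,0,0,0,0,0,0]' 20;python3 -c "
from h import *
go([598.4,121.3,194.5],81.4)
"
```

```text
time_s: 28.65
eef_pos: [598.0, 121.6, 193.8]
orientation: [[0.151, -0.007, -0.988], [0.988, 0.008, 0.151], [0.007, -1.0, 0.008]]
wrist_force: [0.1, 3.6, 0.5]
width: 15.5
t 28.65 eef [598.  121.6 193.8] ang 81.3 tilt 0.62 w 15.5 q [  26.   22.   -4.   -1.  -63. -125.] F [0.1 3.6 0.5] T [ 0.3   0.03 -0.  ]
  yaw rad -0.002  shift cm x -0.03 y -0.07 z -0.04
```

Lever is pinched (15.5 mm wide). Swing it along its arc.

```bash
python3 -m crank '[1.2,0.05,0.24,1.36,0,0,0,1.2,0,0.43,1.31,0,0,0,1.2,0,0.61,1.23,0,0,0]';python3 -c "
from h import *
go([598.4,121.3,194.5],81.4)
"; python3 -m crank '[1.2,0,0.79,1.13,0,0,0,1.2,0,0.94,1.0,0,0,0,1.2,0,1.07,0.86,0,0,0]';python3 -c "
from h import *
go([598.4,121.3,194.5],81.4)
"
```

```text
time_s: 28.95
eef_pos: [561.4, 127.3, 182.8]
orientation: [[0.151, -0.001, -0.989], [0.989, 0.008, 0.151], [0.007, -1.0, 0.002]]
wrist_force: [4.7, -1.7, 2.4]
width: 16.1
t 28.95 eef [561.4 127.3 182.8] ang 81.3 tilt 0.44 w 16.1 q [  29.   19.  -11.   -0.  -60. -127.] F [ 4.7 -1.7  2.4] T [-0.96 -1.38  0.02]
  yaw rad -0.001  shift cm x -0.04 y -1.17 z -3.75
time_s: 29.25
eef_pos: [530.4, 132.0, 155.3]
orientation: [[0.151, -0.003, -0.989], [0.989, 0.008, 0.151], [0.007, -1.0, 0.005]]
wrist_force: [0.1, -2.2, 5.7]
width: 15.7
t 29.25 eef [530.4 132.  155.3] ang 81.3 tilt 0.48 w 15.7 q [  31.   18.  -17.   -1.  -55. -129.] F [ 0.1 -2.2  5.7] T [-0.9  -0.44 -0.01]
  yaw rad -0.002  shift cm x -0.04 y -3.92 z -6.88
```

```bash
python3 -m crank '[1.2,0,1.19,0.69,0,0,0,1.2,0,1.28,0.52,0,0,0,1.2,0,1.34,0.33,0,0,0,1.2,0,1.37,0.13,0,0,0,1.2,0,0.1,0,0,0,0,1.2,0,0,0,0,0,0]';python3 -c "
from h import *
go([598.4-84.5,121.3+12.8,194.5-92.5],81.4)
s=eyes.camera('side');crop(s,145,150,285,290,5,'s13.png')
"
```

```text
time_s: 29.85
eef_pos: [511.7, 134.8, 100.4]
orientation: [[0.152, -0.01, -0.988], [0.988, 0.007, 0.152], [0.005, -1.0, 0.011]]
wrist_force: [-2.0, -1.1, -0.7]
width: 15.8
t 29.85 eef [511.7 134.8 100.4] ang 81.3 tilt 0.68 w 15.8 q [  32.   21.  -22.   -1.  -47. -130.] F [-2.  -1.1 -0.7] T [-0.4   0.43  0.14]
  yaw rad -0.002  shift cm x -0.04 y -0.16 z -0.23
```

View pics/s13.png

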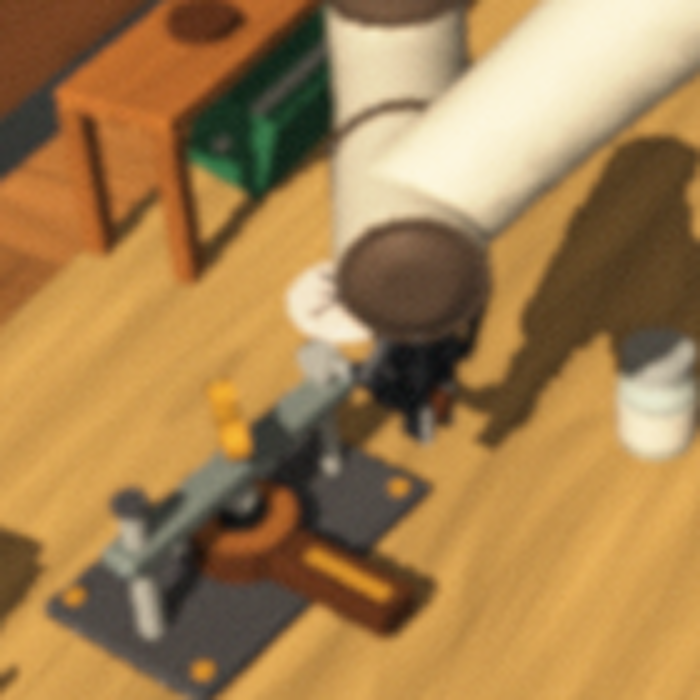

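```bash
python3 -m crank '[1.2,0,0.3,0,0,0,0,1.2,0,0.2,0,0,0,0,1.2,0,0,0,0,0,0]';python3 -c "
from h import *
go([513.9,134.1,98],81.4)
";python3 -m crank '[1.2,0,0.3,0,0,0,0,1.2,0,0,0,0,0,0]';python3 -c "
from h import *
go([513.9,134.1,98],81.4)
"
```

```text
time_s: 30.2
eef_pos: [511.8, 134.9, 95.8]
orientation: [[0.152, -0.009, -0.988], [0.988, 0.007, 0.152], [0.006, -1.0, 0.01]]
wrist_force: [-4.8, -2.6, 2.3]
width: 15.7
t 30.20 eef [511.8 134.9  95.8] ang 81.2 tilt 0.66 w 15.7 q [  32.   21.  -23.   -1.  -46. -130.] F [-4.8 -2.6  2.3] T [-0.8   0.95  0.1 ]
  yaw rad -0.003  shift cm x -0.04 y -0.22 z -0.22
time_s: 30.4
eef_pos: [512.0, 134.9, 92.7]
orientation: [[0.152, -0.009, -0.988], [0.988, 0.007, 0.152], [0.006, -1.0, 0.01]]
wrist_force: [-4.3, -2.3, 2.1]
width: 15.9
t 30.40 eef [512.  134.9  92.7] ang 81.2 tilt 0.65 w 15.9 q [  32.   21.  -23.   -1.  -46. -130.] F [-4.3 -2.3  2.1] T [-1.01  0.82  0.09]
  yaw rad -0.003  shift cm x -0.05 y -0.53 z -0.20
```

```bash
python3 -m crank '[1.2,0,0.3,0,0,0,0,1.2,0,0.2,0,0,0,0,1.2,0,0,0,0,0,0]';python3 -c "
from h import *
go([513.9,134.1,98],81.4)
s=eyes.camera('side');crop(s,185,190,265,270,8,'s14.png')
"
```

```text
time_s: 30.7
eef_pos: [512.2, 134.9, 91.7]
orientation: [[0.151, -0.007, -0.989], [0.989, 0.007, 0.151], [0.005, -1.0, 0.008]]
wrist_force: [-12.3, -3.9, 25.7]
width: 15.8
t 30.70 eef [512.2 134.9  91.7] ang 81.3 tilt 0.56 w 15.8 q [  32.   21.  -23.   -1.  -46. -130.] F [-12.3  -3.9  25.7] T [-1.25  3.44  0.03]
  yaw rad -0.001  shift cm x -0.05 y -0.63 z -0.18
```

View pics/s14.png

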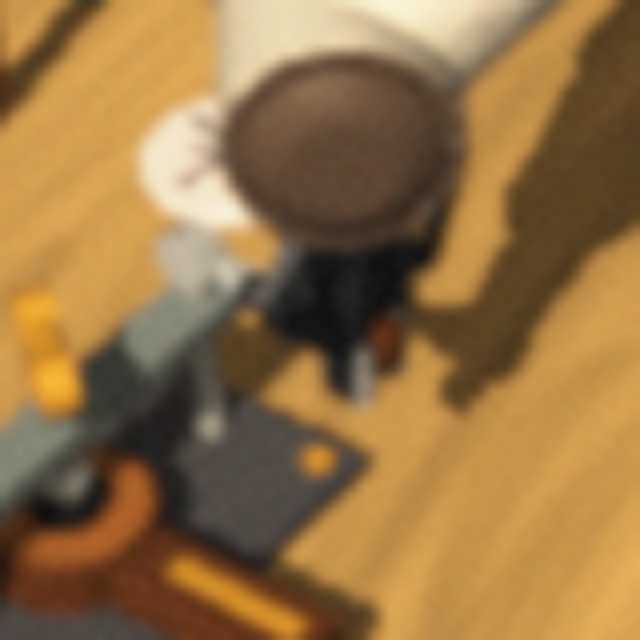

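```bash
python3 -m crank '[1.2,0,-0.35,0,0,0,0,8.5,0,0,0,0,0,0,8.5,0,0,0,0,0,0,8.5,0,0,0,0,0,0,8.5,0,-1,0,0,0,0,8.5,0,-3,0,0,0,0,8.5,0,-4.5,0,0,0,0,8.5,0,-4.5,0,0,0,0]'; python3 -m crank '[8.5,-3,-2,1,0,0,0,8.5,-4.5,0,1,0,0,0,8.5,-4.5,0,1,0,0,0,8.5,-4.5,0,1,0,0,0,8.5,-3,0,0,0,0,0,8.5,-1,0,0,0,0,0]';python3 -c "
from h import *
go([513.9,134.1,98],81.4)
s=eyes.camera('side');cv2.imwrite('pics/side15.png',s);crop(s,145,180,265,300,6,'s15.png');t=eyes.camera('top');cv2.imwrite('pics/top15.png',t);crop(t,130,130,240,240,6,'t15.png')
"
```

```text
time_s: 31.55
eef_pos: [513.5, 134.4, 222.9]
orientation: [[0.152, -0.008, -0.988], [0.988, 0.008, 0.152], [0.006, -1.0, 0.009]]
wrist_force: [0.8, -0.1, 0.2]
width: 85.0
time_s: 32.15
eef_pos: [442.3, -64.2, 241.0]
orientation: [[0.155, -0.006, -0.988], [0.988, 0.008, 0.155], [0.007, -1.0, 0.007]]
wrist_force: [0.9, 0.4, 0.7]
width: 84.9
t 32.15 eef [442.3 -64.2 241. ] ang 81.1 tilt 0.58 w 84.9 q [  12.    4.  -22.   -1.  -64. -111.] F [0.9 0.4 0.7] T [ 0.01 -0.02  0.01]
  yaw rad -0.005  shift cm x 20.68 y 14.30 z -4.11
```

View pics/s15.png

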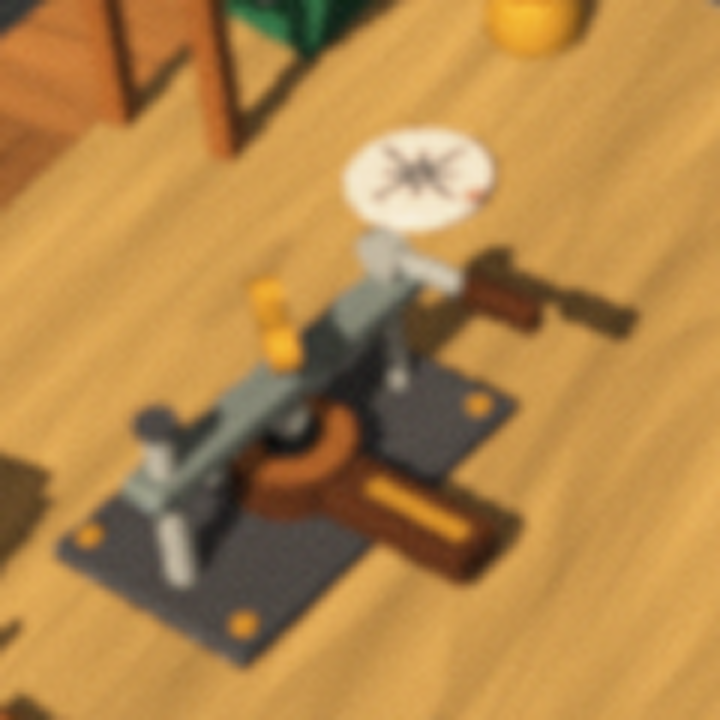

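View pics/t15.png

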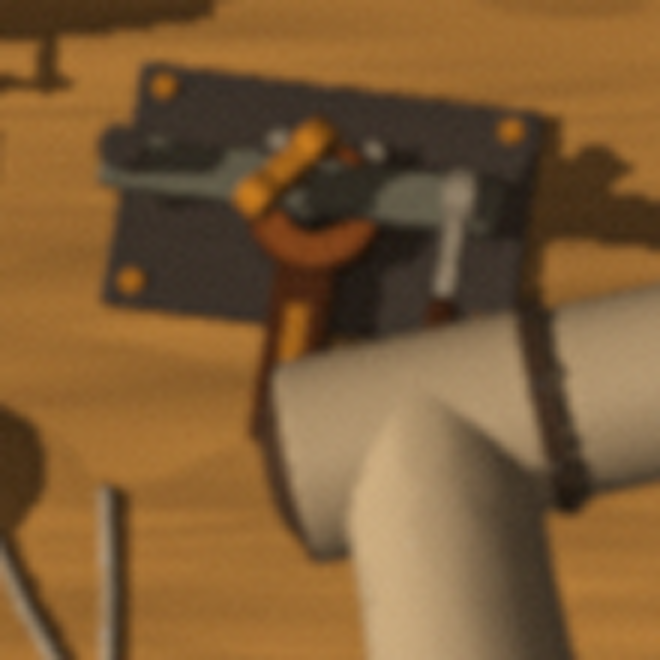

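View pics/top15.png

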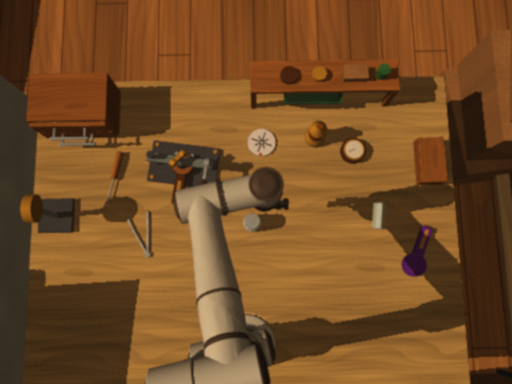

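```bash
python3 -m crank '[8.5,0,0,0,0,0,0,8.5,0,0,0,0,0,0]'; python3 -c "
from h import *
c=np.array([.9888,-.1495]);e=np.array([.1495,.9888]);o=np.array([622.1,211])
f=lambda p:((proj('side',p)-[145,180]+.42)*6).round(1)
for th in(1.3,1.4,1.45,1.5,1.55,1.6): print(th,[f([*(o-s*np.sin(th)*c-95*e),119+s*np.cos(th)]) for s in(0,60,115)])
for z in(126,132,136,138): print(z,f([*o,z]))
go([442,-64,241],81.4)
a=cv2.imread('pics/side0.png');b=eyes.camera('side');print(cv2.absdiff(a,b)[175:200,255:262].mean())
crop(b,185,205,245,255,12,'s16.png')
"
```

```text
time_s: 32.45
eef_pos: [443.5, -61.3, 240.1]
orientation: [[0.151, -0.007, -0.989], [0.989, 0.008, 0.151], [0.007, -1.0, 0.008]]
wrist_force: [0.3, -0.4, -0.1]
width: 84.9
1.3 [array([384.8, 251.1]), array([459.3, 266.1]), array([530.9, 280.6])]
1.4 [array([384.8, 251.1]), array([461.7, 274.6]), array([535.4, 297.2])]
1.45 [array([384.8, 251.1]), array([462.6, 278.8]), array([537. , 305.2])]
1.5 [array([384.8, 251.1]), array([463.4, 282.8]), array([538.3, 313.1])]
1.55 [array([384.8, 251.1]), array([463.9, 286.8]), array([539.1, 320.8])]
1.6 [array([384.8, 251.1]), array([464.2, 290.7]), array([539.5, 328.3])]
126 [275.4 332.2]
132 [274.2 324.3]
136 [273.4 319. ]
138 [273.  316.4]
t 32.45 eef [443.5 -61.3 240.1] ang 81.3 tilt 0.63 w 84.9 q [  13.    4.  -22.   -1.  -64. -111.] F [ 0.3 -0.4 -0.1] T [ 0.   -0.04 -0.03]
  yaw rad -0.001  shift cm x -0.29 y -0.09 z 0.10
27.205714285714286
```

View pics/s16.png

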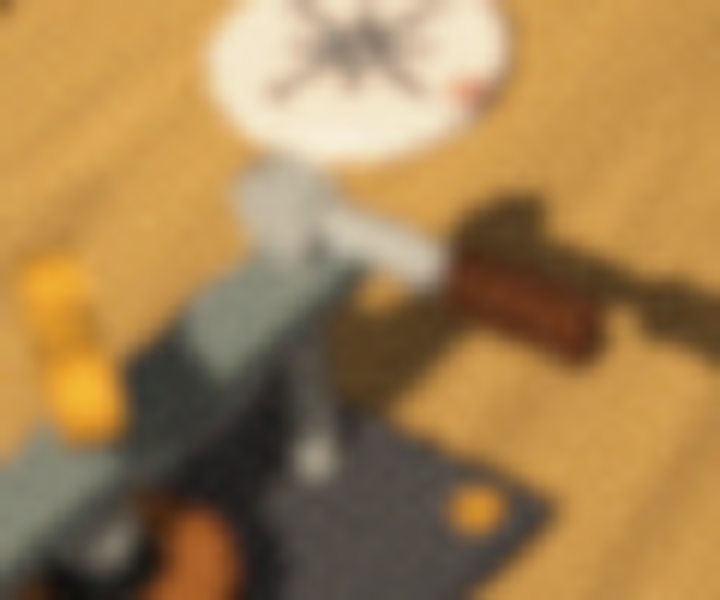

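```bash
python3 -c "
from h import *
s=cv2.imread('pics/side15.png');b=cv2.resize(s[220:240,216:240],None,fx=16,fy=16,interpolation=cv2.INTER_CUBIC)
h=cv2.cvtColor(b,cv2.COLOR_BGR2HSV);m=((h[...,0]<13)&(h[...,1]>120)&(h[...,2]<150)).astype('u1')*255
c=max(cv2.findContours(m,0,1)[0],key=cv2.contourArea);M=cv2.moments(c)
print(cv2.contourArea(c),216+M['m10']/M['m00']/16-.47,220+M['m01']/M['m00']/16-.47)
a=.5*np.arctan2(2*M['mu11'],M['mu20']-M['mu02']);print('slope',np.tan(a))
cc=np.array([.9888,-.1495]);e=np.array([.1495,.9888]);o=np.array([622.1,211])
g=lambda s,th:proj('side',[*(o-s*np.sin(th)*cc-95*e),119+s*np.cos(th)])
for th in(1.35,1.4,1.45,1.5,1.55): d=g(115,th)-g(60,th);print(th,g(87.5,th).round(2),(d[1]/d[0]).round(3))
"
```

```text
15896.5 227.85978236823618 229.6521429769656
slope 0.4171861977628861
1.35 [227.34 226.17] 0.255
1.4 [227.61 227.21] 0.306
1.45 [227.82 228.22] 0.356
1.5 [227.99 229.22] 0.404
1.55 [228.11 230.19] 0.452
```

```bash
python3 -m crank '[0,3,0,-0.8,0,0,0,0,4.5,0,-1,0,0,0,0,4.5,0,-1,0,0,0,0,4.5,0,-1,0,0,0,0,3,0,-0.4,0,0,0,0,1,0,0,0,0,0,0,0,0,0,0,0,0]';python3 -c "
from h import *
go([518,134,134],81.4)
"
```

```text
time_s: 33.2
eef_pos: [515.5, 135.7, 240.5]
orientation: [[0.149, -0.009, -0.989], [0.989, 0.008, 0.149], [0.006, -1.0, 0.01]]
wrist_force: [0.4, -0.2, -0.1]
width: -0.2
t 33.20 eef [515.5 135.7 240.5] ang 81.4 tilt 0.65 w -0.2 q [  32.   13.  -11.   -1.  -66. -130.] F [ 0.4 -0.2 -0.1] T [-0.01 -0.01 -0.  ]
  yaw rad 0.001  shift cm x -0.13 y 10.65 z -0.28
```

```bash
python3 -m crank '[0,-0.1,3,0,0,0,0,0,0,3.5,0,0,0,0,0,0,2,0,0,0,0,0,0,1,0,0,0,0,0,0,0.2,0,0,0,0,0,0,0,0,0,0,0]';python3 -c "
from h import *
go([518,134,130],81.4)
"; python3 -m crank '[0,0,0.3,0,0,0,0,0,0,0.3,0,0,0,0,0,0,0,0,0,0,0]';python3 -c "
from h import *
go([518,134,130],81.4)
"
```

```text
time_s: 33.8
eef_pos: [515.2, 133.5, 145.0]
orientation: [[0.152, -0.006, -0.988], [0.988, 0.008, 0.152], [0.007, -1.0, 0.007]]
wrist_force: [0.3, 0.5, 1.0]
width: -0.1
t 33.80 eef [515.2 133.5 145. ] ang 81.2 tilt 0.60 w -0.1 q [  32.   18.  -19.   -1.  -53. -130.] F [0.3 0.5 1. ] T [ 0.   -0.02  0.02]
  yaw rad -0.003  shift cm x 0.09 y 1.50 z -0.27
time_s: 34.1
eef_pos: [514.6, 133.8, 138.3]
orientation: [[0.152, -0.007, -0.988], [0.988, 0.008, 0.152], [0.007, -1.0, 0.008]]
wrist_force: [-0.7, -1.0, 1.0]
width: -0.3
t 34.10 eef [514.6 133.8 138.3] ang 81.3 tilt 0.63 w -0.3 q [  32.   18.  -20.   -1.  -52. -130.] F [-0.7 -1.   1. ] T [ 0.02 -0.01  0.02]
  yaw rad -0.003  shift cm x 0.07 y 0.83 z -0.33
```

```bash
for i in 1 2; do python3 -m crank '[0,0,0.3,0,0,0,0,0,0,0,0,0,0,0]'|egrep 'eef|force';done;  python3 -m crank '[0,0,0.15,0,0,0,0,0,0,0,0,0,0,0]'|egrep 'eef|force'; python3 -m crank '[0,0,0.15,0,0,0,0,0,0,0,0,0,0,0]'|egrep 'eef|force'
```

```text
eef_pos: [514.5, 133.8, 134.9]
wrist_force: [-0.9, -0.3, 1.0]
eef_pos: [514.4, 133.8, 131.7]
wrist_force: [0.2, 0.6, -0.3]
eef_pos: [514.6, 133.9, 131.1]
wrist_force: [-1.3, -0.6, 3.4]
eef_pos: [514.7, 133.9, 130.8]
wrist_force: [-4.5, -0.0, 9.9]
```

```bash
python3 -m crank '[0,0,-1,0,0,0,0,0,0,-3,0,0,0,0,0,0,-4.5,0,0,0,0,0,0,-3,0,0,0,0,0,0,0,4,0,0,0,0,0,0,4,0,0,0,0,0,0,2,0,0,0,0,0,0,0,0,0,0]';python3 -m crank '[0,0,0,0,0,0,0,0,0,0,0,0,0,0]';python3 -c "
from h import *
go([518,134,130],81.4)
s=eyes.camera('side');cv2.imwrite('pics/side17.png',s);crop(s,145,180,265,300,6,'s17.png');t=eyes.camera('top');crop(t,130,130,250,240,6,'t17.png')
"
```

```text
time_s: 35.7
eef_pos: [414.8, 148.1, 245.8]
orientation: [[0.15, -0.007, -0.989], [0.989, 0.009, 0.15], [0.008, -1.0, 0.008]]
wrist_force: [1.2, 0.5, -0.2]
width: 0.1
time_s: 35.9
eef_pos: [417.5, 148.3, 245.1]
orientation: [[0.152, -0.007, -0.988], [0.988, 0.008, 0.152], [0.007, -1.0, 0.008]]
wrist_force: [0.7, 0.1, 0.4]
width: 0.4
t 35.90 eef [417.5 148.3 245.1] ang 81.2 tilt 0.61 w 0.4 q [  40.    3.  -22.   -1.  -65. -139.] F [0.7 0.1 0.4] T [-0.02  0.    0.03]
  yaw rad -0.003  shift cm x 0.09 y 11.51 z -10.15
```

View pics/s17.png

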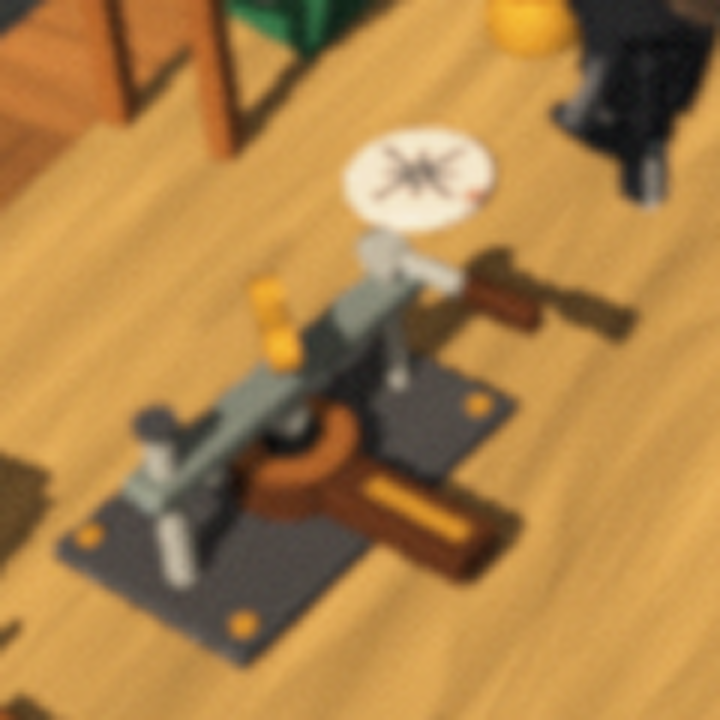

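View pics/t17.png

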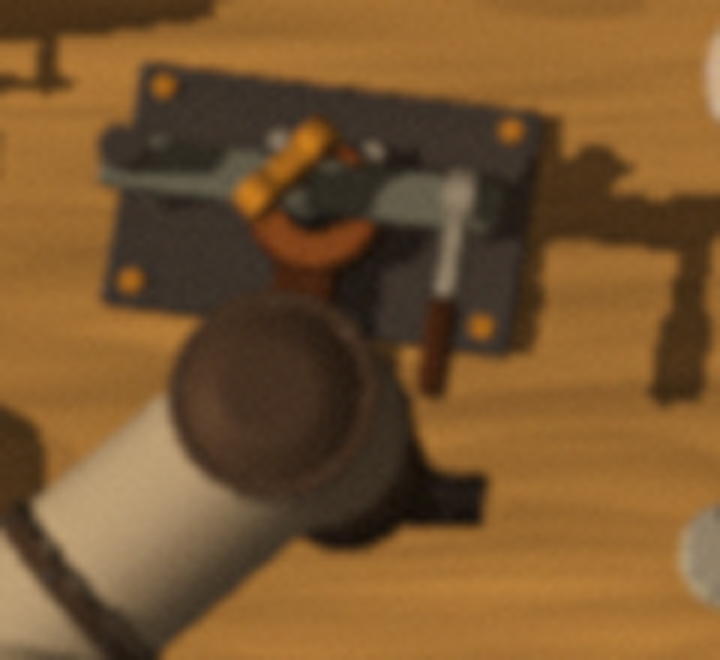

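```bash
python3 -c "
from station import arm
print(arm.job_done())"
```

```text
the job is handed in; nothing more can be done
None
```

The case is clamped and the job was handed in at about 36 s of the 72 s limit; no verdict was given.

**What I did**
- **Nut backed off:** it started at about 3.25 rad, so I unwound it about 1.9 rad to let the head pass under the pad.
- **Case placed:** I lifted the case by its neck and slid it in until the head stopped on the pins at about 10 N. Then I set it down on the bed and let go.
- **Pad set:** I turned the nut 2.46 rad clockwise to about 3.8 rad, which should leave the pad within about 1 mm of the head.
- **Lever closed:** I swung the lever down to its stop and backed the arm away.

**What the last checks showed**
- **Lever:** the side picture alone gave about 1.52 rad, so I pressed a shut fingertip on the grip. It touched at z 131 mm, which matches 1.55 rad, and did not move further at about 10 N.
- **Nut height:** at each stage it matched the assumed turn value to about 1 mm. I estimate the pad spring is pressed in 5 to 6 mm, but I could not read that directly.
- **Case:** in the last side picture it lies flat with its neck pointing straight out at the front. I took the head's position from the contact with the pins and did not measure it again after clamping.
- **Bystanders:** none looked moved in the pictures I took after clamping. I compared these by eye only.

The two cameras disagreed by 3 to 5 mm throughout, so I used their average, and gripping the nut agreed with that to about 1 mm.

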